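Lock the teaching molar in its holder and hold the sprung probe on its mark

TASK

Seat the pink tooth block fully down in the pocket of the blue holder, with its bare shoulder on the lever side, and swing the red-pegged lever fully shut over that shoulder. Then take the green probe out of its stand and hold its sprung tip gently on the blue dot on the tooth, with the probe square to the sloping face that carries the dot and the tip pushed in about half of its travel. Finish while still holding the probe there; do not push hard, and leave the stone cast, the glass dish and the mirror where they are.

Things in the scene. Friction and masses are not known exactly. Their poses are not given: they have to be found in the camera images.
- block: Loose block, about 80 g: pink base 56 (x) x 30 (y) x 32 (z) mm; an ivory molar crown 20 mm wide in y rises from its -x half (x below +6) to 46 mm; the top beyond, towards +x, is the bare shoulder. Origin: centre of underside. Starts upright on the work surface left or right of the holder, +x roughly away from the robot (yaw within 0.5 rad). Grip the base's sides, 30 mm apart.
- mark: Blue dot, 10 mm across, on the crown's sloping top face (about 22 x 20 mm). Origin: dot centre on the face, at (-10, 0, 42) mm in the block's frame. Its z axis is the face's outward normal, which leans 20 degrees from the block's z towards the block's -x.
- holder: Fixed blue holder, 100 (x) x 110 (y) x 22 (z) mm, origin: centre of underside, on the work surface; yaw within 0.35 rad. At its centre a pocket 61 (x) x 35 (y) mm, 12 mm deep, its mouth chamfered 4 mm. The block goes in with its +x towards the holder's +x (lever side); its base top then stands 20 mm above the rim.
- pocket (a point): Centre of the pocket's floor, 10 mm above the work surface; axes as the holder's. Seated, the block's origin lies here.
- lever (a joint): Lever angle: 0 fully shut (end stop), up to 1.9 rad open; starts at 1.1 to 1.7. Turns about an upright axis, clockwise from above as it opens; light friction (0.04 N m), stays where left. Shut, its steel bar (12 mm wide, 44 to 52 mm above the work surface) points along the holder's +y over the shoulder; open, about along +x. A badly seated or reversed block is in its way.
- lever_pivot (a point): On the lever's turning axis, 43 mm above the work surface, at (22, -40) mm in the holder's frame. The bar's boss there is 20 mm across.
- lever_peg (a point): Centre of the top of the lever's upright red peg (12 mm diameter, 30 mm tall, from 51 to 81 mm above the work surface), 72 mm from the lever's turning axis. Push it sideways to swing the lever.
- stand: Fixed white probe stand, 64 x 64 x 85 mm, origin at the centre of its underside, with an upright hole of 16 mm diameter from the top centre. It stands on the side of the holder that the block is not on.
- probe: Loose probe, about 100 g, hanging upright in the stand. Origin: lower end of its steel nozzle; z points to the handle end. Nozzle 10 mm diameter from z = 0 to 50 mm, black collar 30 mm diameter 50 to 56 mm (rests on the stand's top), round green handle 20 mm diameter 56 to 116 mm. Grip the handle; lift 75 mm or more to clear the stand.
- tip (a joint): How far the sprung tip is pushed into the probe, 0 (free) to 0.012 m (bottomed). The spring gives 0.8 N at first and 0.35 N more for each mm.
- probe_end (a point): Lowest point of the probe's yellow ball tip (8 mm diameter), on the probe's axis, 18 mm below the probe's origin while the spring is free.
- cast: Bystander: yellowish stone jaw cast, 55 x 60 x 28 mm, origin under its centre. Leave alone.
- dish: Bystander: small amber glass dish, 44 mm across, 32 mm tall, origin under its centre. Leave alone.
- mirror: Bystander: steel mouth mirror lying flat, about 130 mm long, at most 7 mm high, between the holder and the robot; origin in its middle, on the work surface. Leave alone.

How it is judged (in metres and radians):
On the way, in this order (a step that is already met when the one before it is completed fails the run):
1. the block is fully down in the pocket, shoulder on the lever side (horizontal distance between block and pocket below 0.005 m and z of block in the frame of pocket between -0.003 and 0.003 m and angle between the x axis of block and the x axis of holder, either way round below 0.12 rad and angle between block's own z axis and vertical below 0.06 rad and x of mark in the frame of holder below 0 m), for 0.2 s.
2. the lever is shut over the seated block (all of step 1 and value of joint lever below 0.12 rad), for 0.2 s.
At the end, for the whole second after the job is handed in: Block in the pocket right way round (5 mm in plan, 3 mm in height, 0.12 rad); lever within 0.12 rad of shut; probe still, in the fingers, off stand and holder: tip within 5.5 mm of the dot's centre, axis within 0.15 rad of the face normal, pushed in 2 to 10.5 mm, 0.7 to 6 N (all of step 2 and distance between probe_end and mark below 0.0055 m and angle between the z axis of probe and the z axis of mark, either way round below 0.15 rad and contact force between probe and block between 0.7 and 6 N and value of joint tip between 0.002 and 0.0105 m and contact force between the fingers and probe above 1 N and contact force between probe and stand below 0.1 N and contact force between probe and holder below 0.1 N and linear speed of probe below 0.02 m/s); the arm keeps its last pose, push and grip.
It fails at once if the probe is pushed hard onto the block (over 15 N) (contact force between probe and block above 15 N).
It fails at once if the stone cast is moved by more than 15 mm (distance of cast from where it was at the start of the episode above 0.015 m).
It fails at once if the glass dish is moved by more than 15 mm (distance of dish from where it was at the start of the episode above 0.015 m).
It fails at once if the mirror is moved by more than 15 mm (distance of mirror from where it was at the start of the episode above 0.015 m).
It also fails if it takes over 64 s, if anything falls off the work surface, if the arm or the gripper's body presses on something with over 40 N, if the wrist force passes 120 N, or if a joint passes its speed limit or range.

ROBOT

A 6-joint arm with a two-finger parallel gripper is mounted at the origin on the work surface. World frame = base frame: x ahead of the robot, y to its left, z up, the work surface at z = 0. Lengths are in mm, angles in rad, forces in N, time in s.
With the tool pointing down it reaches from about 350 to 775 mm from the base axis. Payload 7.3 kg.
Tool frame: the origin (TCP) lies at the very end of the fingers, on their centre line; the grasp point (between the pads) lies 19 mm behind it (pinch_z is the distance from the TCP to the grasp point, in mm); z points along the fingers, y is the direction in which the jaws open and shut (so a half turn about z gives the same grasp; the last joint's range is limited). The gripper opens to 92 mm and grips with 3 to 60 N. Pads are 19 mm wide; open, the fingers measure 130 mm over their backs; the gripper's body (75 mm by 190 mm) begins 47 mm behind the grasp point.
Start: joints at [-1.252, 0.342, 1.524, -0, 1.275, -0.146], TCP at [235.352, -469.312, 226.741] pointing down, gripper open.
Joint ranges: [-2.53, 2.53], [-0.77, 2.02], [0.04, 2.7], [-1, 4.14], [0.28, 2.66], [-3.11, 3.11]. Speed limits (rad/s): [2.57, 2.57, 3.14, 3.14, 3.14, 3.14].

INTERFACE

Orientations are given as [roll, pitch, yaw] about the fixed x, y, z axes, in that order (R = Rz(yaw) Ry(pitch) Rx(roll)).
In Python, from plant import * gives the robot as it stands.
- The arm moves only by the tool step_arm, never from a script. Its argument "moves" is one flat list of numbers, 7 for each row, row after row: the shift along the tool's x, y, z scaled (see below), then the turn, a rotation vector about the tool's x, y, z scaled (see below), then the closure, from -1 (fully open) to 1 (shut). A call has 1 to 8 rows; each row shifts and turns the pose as measured when the row begins, along the tool's axes as they then stand; what a row does not reach is not made up. The controller multiplies each number of a shift by 2 cm and each number of a turn by 4 degrees. A row lasts 1/12 s, in which the tool goes at most 41.7 mm and 7.16 degrees, less where a joint would pass 70% of its speed; a pose out of reach is approached as far as the arm can. A call with a number of a shift or a turn outside -1 to 1 is refused whole. A call with a gripper value outside its range is refused whole. The fingers move at their own pace and stop on an object; the grip force is fixed at half the most. Time passes only in rows, so rows that do not move let the fingers close. It gives the time, the measured TCP pose, the force and the opening at its end, in the units of the state.
- get_obs(): the state, without advancing time (a new reading comes with each control period).
- capture(name): name is "scene" or "top" or "wrist"; returns the picture (400x640x3 uint8, red, green, blue); there is no depth.
- get_calibration(name): a dict with "mtx" (3x3 intrinsics, pixels), "k1" (the pictures are not rectified: a ray, as slopes to the right and down, at radius r is drawn at 1 + k1 r^2 times it, then the intrinsics apply), "eye" and "orientation" of the camera in the world; the wrist camera has in their place "mount" (4x4, takes a point from camera to tool coordinates, whose origin is the TCP and whose axes are the flange's). Camera axes: x right, y down, z forward; pixel columns grow to the right and rows downward; lengths in mm; the calibration is good to about 2 mm. A picture is of the moment at which its call begins: read the wrist's pose just before it. get_calibration takes no time and is no camera call.
- close_job(): hands the job in, once; it reports no verdict.
The state is a dict: "time": time; "joint_positions": joint angles; "dq": joint speeds; "tau": joint torques, N m; "tool_pos": TCP position; "tcp_rot": TCP orientation; "contact_force": force on the tool from outside, world axes, zero at the start; "moment": the same for the moment, N m; "grip_width": finger opening in mm.
Only numpy, scipy, OpenCV 4.12 (cv2) and the standard library are available. Lean on these libraries where they do the work, as an engineer would, in place of code of your own. Each camera call takes 0.05 s, during which the arm holds its last target.

## Working session

There is one attempt and no reset: what is moved stays moved. The work goes in short steps, Python scripts to look and compute and a tool call to move; the robot and the scene stay as the last step left them, time stands still between calls to the robot, and variables do not carry over. Pictures are saved under pics/ and viewed, and the job is handed in when it is done.

Besides the shell and the picture viewer there is one more tool, called by a JSON object that holds its "fn" and its "kwargs". step_arm: Moves the arm, as the interface text tells. Shifts and turns lie within -1 to 1; 1 stands for 2 cm of shift or 4 degrees of turn. Its arguments: {"type":"object","properties":{"moves":{"type":"array"}},"required":["moves"]}

```bash
ls; mkdir -p pics
python3 - <<'E'
from plant import *
import cv2
print(get_obs())
for n in ["scene","top","wrist"]:
    c=get_calibration(n); print(n,c)
    im=capture(n); cv2.imwrite(f"pics/{n}0.png",im[:,:,::-1])
E
```

```text
pics
{'time': 0.0, 'joint_positions': array([-1.25199250e+00,  3.42707035e-01,  1.52507006e+00,  2.93497140e-05,
        1.27542590e+00, -1.46005405e-01]), 'dq': array([ 9.67061068e-04,  1.09609560e-03,  1.04344654e-04,  2.83599140e-04,
       -1.43488672e-03,  8.50692238e-05]), 'tau': array([-1.97103168e-04, -4.31243670e+01, -2.44225073e+01,  7.16064451e-02,
        5.54354070e-02, -1.06525545e-04]), 'tool_pos': array([ 235.21856459, -468.86639129,  226.03461411]), 'tcp_rot': array([-3.14000352e+00, -2.62051015e-04,  4.64800458e-01]), 'contact_force': array([0.24865032, 0.09926456, 0.18598395]), 'moment': array([0.00725857, 0.01197404, 0.00781697]), 'grip_width': 91.75532898059592}
scene {'mtx': array([[471.65033019,   0.        , 317.17711432],
       [  0.        , 471.65033019, 192.69772741],
       [  0.        ,   0.        ,   1.        ]]), 'k1': -0.09325172316360163, 'eye': array([914.97059751, 368.42365607, 920.12264164]), 'orientation': array([-2.57729293,  0.00831372,  2.34253066])}
top {'mtx': array([[507.97472947,   0.        , 329.88119423],
       [  0.        , 507.97472947, 204.02573867],
       [  0.        ,   0.        ,   1.        ]]), 'k1': 0.03607281092530001, 'eye': array([ 515.14130161,   11.62942268, 1203.13419006]), 'orientation': array([-3.10307517, -0.01324546, -1.59269028])}
wrist {'mtx': array([[338.97573838,   0.        , 319.07830996],
       [  0.        , 338.97573838, 194.76317096],
       [  0.        ,   0.        ,   1.        ]]), 'k1': -0.027484485394554482, 'mount': array([[ 3.02711916e-04, -9.62986652e-01, -2.69548912e-01,
         7.24230416e+01],
       [ 9.99999215e-01, -3.61353878e-05,  1.25212739e-03,
         2.31037769e-01],
       [-1.21552221e-03, -2.69549080e-01,  9.62985886e-01,
        -1.59010168e+02],
       [ 0.00000000e+00,  0.00000000e+00,  0.00000000e+00,
         1.00000000e+00]])}
```

View pics/top0.png

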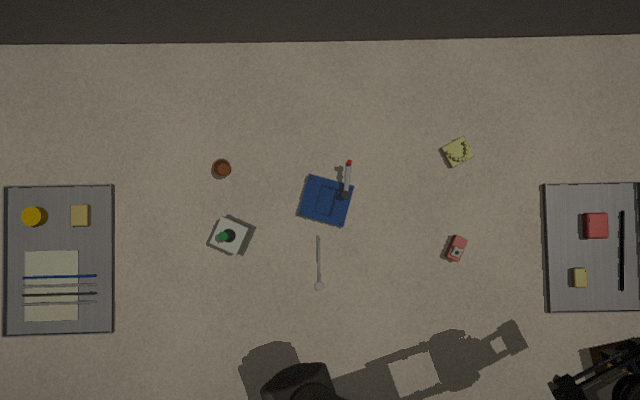

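View pics/scene0.png

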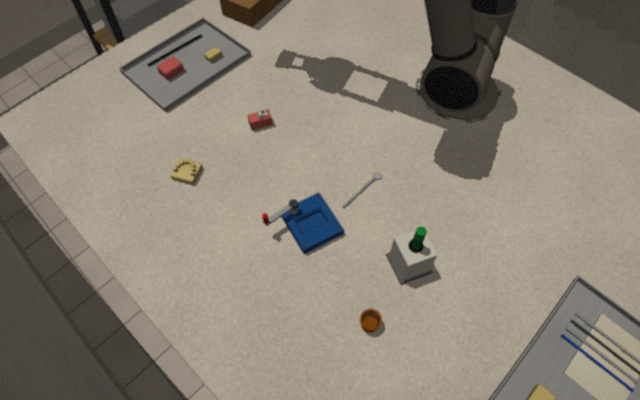

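View pics/wrist0.png

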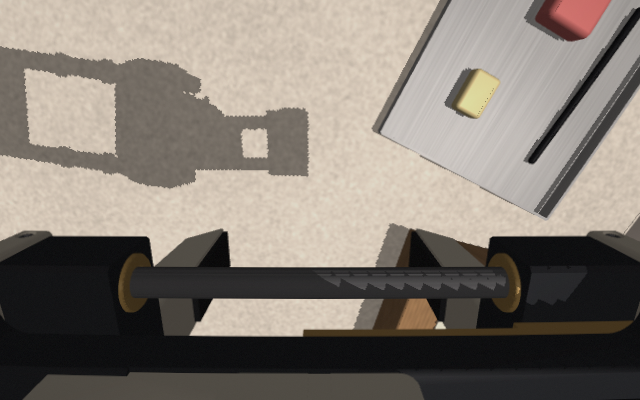

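The top view shows the block at about (456,248), right of the holder at (326,201). The peg tip is at (348,162) and the stand with the probe at (231,235). The dish, cast and mirror all lie clear of these.

```bash
cat > h.py <<'E'
from plant import *
import numpy as np, cv2
from scipy.spatial.transform import Rotation as R
def cam(n,obs=None):
    c=get_calibration(n)
    if n=="wrist":
        T=np.eye(4);T[:3,:3]=R.from_euler('xyz',obs["tcp_rot"]).as_matrix();T[:3,3]=obs["tool_pos"]
        M=T@c["mount"]; return c["mtx"],c["k1"],M[:3,3],M[:3,:3]
    return c["mtx"],c["k1"],np.array(c["eye"]),R.from_euler('xyz',c["orientation"]).as_matrix()
def ray(C,uv):
    K,k,e,Rm=C; uv=np.atleast_2d(np.asarray(uv,float))
    D=cv2.undistortPoints(uv.reshape(-1,1,2),K,np.array([k,0,0,0.])).reshape(-1,2)
    d=np.c_[D,np.ones(len(D))]@Rm.T
    return e,d
def onz(C,uv,z):
    e,d=ray(C,uv); return (e+d*((z-e[2])/d[:,2])[:,None])[:,:2]
def proj(C,P):
    K,k,e,Rm=C; P=np.atleast_2d(P).astype(float)
    r,_=cv2.Rodrigues(Rm.T); p,_=cv2.projectPoints(P,r,-Rm.T@e,K,np.array([k,0,0,0.])); return p.reshape(-1,2)
def tri(Cs,uvs):
    A=np.zeros((3,3));b=np.zeros(3)
    for C,uv in zip(Cs,uvs):
        e,d=ray(C,uv); d=d[0]/np.linalg.norm(d[0]); P=np.eye(3)-np.outer(d,d); A+=P;b+=P@e
    return np.linalg.solve(A,b)
def mask(im,lo,hi):
    h=cv2.cvtColor(im,cv2.COLOR_RGB2HSV); return cv2.inRange(h,np.array(lo),np.array(hi))
def blobs(m,amin=20):
    cs,_=cv2.findContours(m,cv2.RETR_EXTERNAL,cv2.CHAIN_APPROX_NONE)
    return sorted([c for c in cs if cv2.contourArea(c)>=amin],key=cv2.contourArea,reverse=True)
def wrist(name):
    o=get_obs(); im=capture("wrist"); cv2.imwrite(f"pics/{name}.png",im[:,:,::-1]); C=cam("wrist",o)
    np.savez(f"pics/{name}.npz",p=o["tool_pos"],r=o["tcp_rot"]); return o,im,C
def load(name):
    z=np.load(f"pics/{name}.npz"); im=cv2.imread(f"pics/{name}.png")[:,:,::-1].copy()
    return im,cam("wrist",dict(tool_pos=z["p"],tcp_rot=z["r"]))
E
python3 - <<'E'
from h import *
im=cv2.imread("pics/top0.png")[:,:,::-1].copy(); C=cam("top")
for nm,lo,hi,z in [("blue",(100,120,40),(130,255,255),22),("pink",(0,80,60),(12,255,255),32),("pink2",(168,80,60),(180,255,255),32),("green",(45,80,30),(85,255,255),110),("yel",(22,60,90),(35,255,255),20)]:
    for c in blobs(mask(im,lo,hi),8)[:5]:
        r=cv2.minAreaRect(c); print(nm,cv2.contourArea(c),np.round(r[0],1),np.round(r[1],1),r[2],onz(C,[r[0]],z).round(), )
        if nm in("blue","pink"): print(onz(C,cv2.boxPoints(r),z).round().tolist())
cv2.imwrite("pics/top0c.png",cv2.resize(im[130:290,190:490,::-1],None,fx=2.6,fy=2.6,interpolation=cv2.INTER_CUBIC))
E
```

```text
blue 1533.5 [325.5 200. ] [46.3 41.8] 15.255120277404785 [[570.   5.]]
[[538.0, 70.0], [632.0, 43.0], [601.0, -61.0], [508.0, -33.0]]
blue 48.0 [ 59.  276.3] [ 2. 72.] 88.91908264160156 [[409. 615.]]
[[412.0, 694.0], [411.0, 534.0], [406.0, 534.0], [407.0, 694.0]]
pink 481.0 [597.5 225.5] [25. 21.] 90.0 [[ 497. -618.]]
[[527.0, -596.0], [526.0, -643.0], [468.0, -641.0], [469.0, -593.0]]
pink 172.5 [456.8 248.2] [13.5 24.2] 22.833656311035156 [[ 452. -295.]]
[[433.0, -269.0], [484.0, -292.0], [471.0, -320.0], [420.0, -297.0]]
pink 81.0 [222.3 169.9] [13.9 14.8] 26.56505012512207 [[644. 241.]]
[[636.0, 263.0], [666.0, 247.0], [652.0, 219.0], [621.0, 235.0]]
pink 18.0 [349. 162.] [6. 4.] 90.0 [[656. -51.]]
[[663.0, -47.0], [663.0, -56.0], [649.0, -56.0], [649.0, -46.0]]
green 66.5 [223.5 236. ] [ 8. 11.] 90.0 [[493. 225.]]
yel 513.0 [457.6 151.3] [23.5 24.8] 61.3895378112793 [[ 678. -307.]]
yel 299.0 [ 79.  214.5] [21. 16.] 90.0 [[549. 571.]]
yel 293.0 [ 30.  215.5] [19. 20.] 90.0 [[549. 680.]]
yel 182.5 [580.5 277. ] [18. 11.] 90.0 [[ 379. -581.]]
```

View pics/top0c.png

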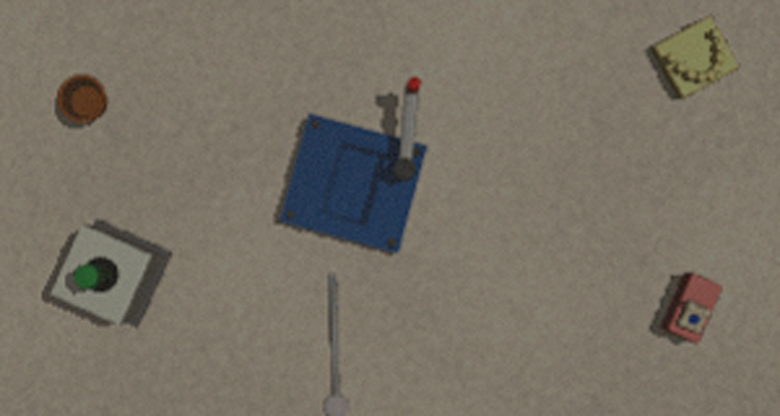

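```bash
cat >> h.py <<'E'
def plan(pos,rpy,g,n=None,show=True,dec=2):
    """how far to go, in rows of the move units, from present pose"""
    o=get_obs(); p=np.array(o["tool_pos"]); q=R.from_euler('xyz',o["tcp_rot"])
    pt=np.array(pos,float); qt=R.from_euler('xyz',rpy)
    w=(q.inv()*qt).as_rotvec(); d=np.linalg.norm(pt-p)
    need=max(np.abs(pt-p).max()/19*1.15 if d else 0,np.degrees(np.linalg.norm(w))/3.9,d/19)
    n=n or max(1,int(np.ceil(need)))
    q0,p0=q,p; rows=[]
    for i in range(1,n+1):
        pi=p0+(pt-p0)*i/n; qi=q0*R.from_rotvec(w*i/n)
        s=np.round(q.inv().apply(pi-p)/20,dec); t=np.round(np.degrees((q.inv()*qi).as_rotvec())/4,dec)
        rows.append(list(s+0.)+list(t+0.)+[g]); p=p+q.apply(s*20); q=q*R.from_rotvec(np.radians(t*4))
    print("dist",round(d,1),"rows",n)
    for i in range(0,n,8): print(", ".join(f"{v:g}" for r in rows[i:i+8] for v in r))
def st():
    o=get_obs(); print(round(o["time"],2),o["tool_pos"].round(1),o["tcp_rot"].round(3),o["contact_force"].round(2),round(o["grip_width"],1))
E
python3 -c "
from h import *
plan([435,-285,200],[np.pi,0,-0.42],-1)"
```

```text
dist 272.8 rows 15
0.87, -0.25, 0.09, 0, 0, 0.84, -1, 0.85, -0.3, 0.09, 0, 0, 0.85, -1, 0.84, -0.35, 0.08, 0, 0, 0.84, -1, 0.81, -0.4, 0.09, 0, 0, 0.85, -1, 0.79, -0.45, 0.09, -0.01, 0, 0.84, -1, 0.76, -0.49, 0.09, 0, 0, 0.85, -1, 0.73, -0.53, 0.08, 0, 0, 0.84, -1, 0.7, -0.58, 0.09, 0, 0, 0.85, -1
0.66, -0.62, 0.09, 0, 0, 0.84, -1, 0.62, -0.65, 0.09, 0, 0, 0.85, -1, 0.59, -0.7, 0.08, 0, 0, 0.84, -1, 0.54, -0.72, 0.09, 0, 0, 0.85, -1, 0.5, -0.76, 0.09, 0, 0, 0.84, -1, 0.45, -0.78, 0.09, 0, 0.01, 0.85, -1, 0.41, -0.81, 0.08, -0.01, 0, 0.84, -1
```

{"fn": "step_arm", "kwargs": {"moves": [0.87,-0.25,0.09,0,0,0.84,-1,0.85,-0.3,0.09,0,0,0.85,-1,0.84,-0.35,0.08,0,0,0.84,-1,0.81,-0.4,0.09,0,0,0.85,-1,0.79,-0.45,0.09,0,0,0.84,-1,0.76,-0.49,0.09,0,0,0.85,-1,0.73,-0.53,0.08,0,0,0.84,-1,0.7,-0.58,0.09,0,0,0.85,-1]}}

```text
time: 0.82
tool_pos: [343.7, -369.3, 209.4]
tcp_rot: [-3.138, 0.004, -0.034]
contact_force: [0.7, 0.7, -0.2]
grip_width: 91.5
```

{"fn": "step_arm", "kwargs": {"moves": [0.66,-0.62,0.09,0,0,0.84,-1,0.62,-0.65,0.09,0,0,0.85,-1,0.59,-0.7,0.08,0,0,0.84,-1,0.54,-0.72,0.09,0,0,0.85,-1,0.5,-0.76,0.09,0,0,0.84,-1,0.45,-0.78,0.09,0,0,0.85,-1,0.41,-0.81,0.08,0,0,0.84,-1]}}

```text
time: 1.4
tool_pos: [443.4, -281.0, 194.8]
tcp_rot: [-3.138, 0.009, -0.469]
contact_force: [0.6, -0.4, -1.2]
grip_width: 91.5
```

Run:
```python
from h import *
st()
o,im,C=wrist("w1")
m=mask(im,(0,80,60),(12,255,255))|mask(im,(168,80,60),(180,255,255))
for c in blobs(m,300)[:3]:
    r=cv2.minAreaRect(c); print(cv2.contourArea(c),r, onz(C,cv2.boxPoints(r),32).round(1).tolist())
m=mask(im,(100,100,40),(130,255,255))
for c in blobs(m,30)[:3]:
    M=cv2.moments(c); uv=[M['m10']/M['m00'],M['m01']/M['m00']]; print('dot',uv,onz(C,[uv],42))
```

```text
1.4 [ 443.4 -281.   194.8] [-3.138  0.009 -0.469] [ 0.58 -0.43 -1.18] 91.5
1740.5 ((327.4999694824219, 157.5), (58.99999237060547, 30.999996185302734), 90.0) [[487.8, -295.9], [474.7, -321.7], [423.4, -297.0], [437.1, -269.9]]
dot [43.272009667797995, 188.97583050498815] [[555.39457402 -37.20077702]]
dot [328.89438943894385, 172.4092409240924] [[ 444.7790544  -291.86842187]]
```

View pics/w1.png

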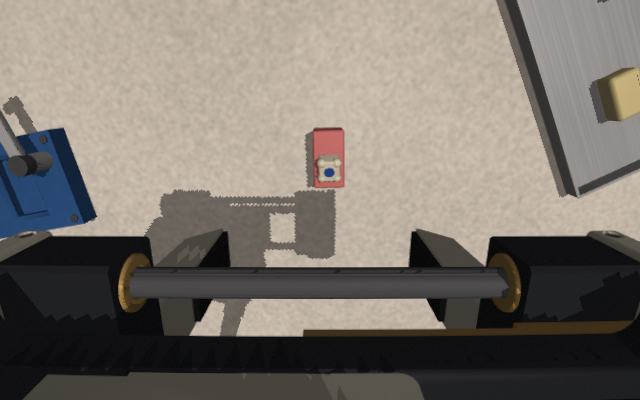

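The wrist picture shows the block at (327,157) with its shoulder side up, meaning away from the robot. The fit puts its centre near (454.5,-295.5) at yaw -0.465.

```bash
python3 -c "
from h import *
plan([451,-294,60],[np.pi,0,-0.465],-0.4)"
```

```text
dist 135.4 rows 9
0.07, 0.06, 0.75, -0.01, 0.01, -0.01, -0.4, 0.07, 0.07, 0.74, -0.01, 0.02, -0.01, -0.4, 0.07, 0.06, 0.75, -0.01, 0.01, -0.01, -0.4, 0.08, 0.07, 0.74, -0.01, 0.02, -0.01, -0.4, 0.06, 0.06, 0.75, 0, 0.01, -0.01, -0.4, 0.07, 0.06, 0.75, -0.01, 0.01, -0.01, -0.4, 0.07, 0.07, 0.74, -0.01, 0.02, -0.01, -0.4, 0.07, 0.06, 0.75, -0.01, 0.01, 0, -0.4
0.06, 0.06, 0.75, -0.01, 0.02, -0.01, -0.4
```

{"fn": "step_arm", "kwargs": {"moves": [0.07,0.06,0.75,-0.01,0.01,-0.01,-0.4,0.07,0.07,0.74,-0.01,0.02,-0.01,-0.4,0.07,0.06,0.75,-0.01,0.01,-0.01,-0.4,0.08,0.07,0.74,-0.01,0.02,-0.01,-0.4,0.06,0.06,0.75,0,0.01,-0.01,-0.4,0.07,0.06,0.75,-0.01,0.01,-0.01,-0.4,0.07,0.07,0.74,-0.01,0.02,-0.01,-0.4,0,0,0,0,0,0,-0.4]}}

```text
time: 2.12
tool_pos: [450.6, -289.7, 85.0]
tcp_rot: [-3.14, 0.002, -0.457]
contact_force: [-0.5, 0.5, 0.4]
grip_width: 64.4
```

```bash
python3 -c "
from h import *
st()
o,im,C=wrist('w2')
plan([451,-294,15.5],[np.pi,0,-0.465],-0.4,5)"
```

```text
2.12 [ 450.6 -289.7   85. ] [-3.14e+00  2.00e-03 -4.57e-01] [-0.46  0.46  0.37] 64.4
dist 70.9 rows 5
0.02, 0.04, 0.71, 0, 0, 0.02, -0.4, 0.01, 0.03, 0.71, 0, 0, 0.03, -0.4, 0.02, 0.04, 0.7, -0.01, 0.01, 0.02, -0.4, 0.02, 0.04, 0.71, 0, 0, 0.03, -0.4, 0.02, 0.03, 0.71, 0, 0, 0.02, -0.4
```

View pics/w2.png

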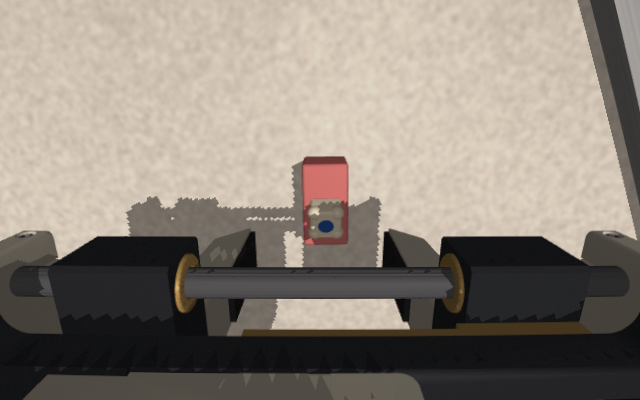

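The block lies between the open fingers, at about (326,200), so I'll descend.

{"fn": "step_arm", "kwargs": {"moves": [0.02,0.04,0.71,0,0,0.02,-0.4,0.01,0.03,0.71,0,0,0.03,-0.4,0.02,0.04,0.7,-0.01,0.01,0.02,-0.4,0.02,0.04,0.71,0,0,0.03,-0.4,0.02,0.03,0.5,0,0,0.02,-0.4,0,0,0.0,0,0,0,-0.4]}}

```text
time: 2.67
tool_pos: [453.9, -297.2, 23.5]
tcp_rot: [3.139, -0.009, -0.464]
contact_force: [-0.7, -0.4, 0.3]
grip_width: 64.4
```

```bash
python3 -c "
from h import *
st()
plan([451,-294,15.5],[np.pi,0,-0.465],-0.4,1)"
```

```text
2.67 [ 453.9 -297.2   23.5] [ 3.139 -0.009 -0.464] [-0.71 -0.41  0.35] 64.4
dist 9.1 rows 1
-0.2, -0.08, 0.4, 0.03, -0.13, 0.02, -0.4
```

{"fn": "step_arm", "kwargs": {"moves": [-0.2,-0.08,0.4,0.03,-0.13,0.02,-0.4,0,0,0,0,0,0,-0.4]}}

```text
time: 2.83
tool_pos: [451.4, -294.3, 16.3]
tcp_rot: [3.141, -0.001, -0.465]
contact_force: [-0.9, -0.0, -1.5]
grip_width: 64.4
```

```bash
python3 -c "
from h import *
st()
plan([451,-294,15.5],[np.pi,0,-0.465],-0.4,1)"
```

```text
2.83 [ 451.4 -294.3   16.3] [ 3.141e+00 -1.000e-03 -4.650e-01] [-0.86 -0.04 -1.46] 64.4
dist 0.9 rows 1
-0.02, 0, 0.04, 0.01, -0.01, 0, -0.4
```

Now I'll close on the block and lift it.

{"fn": "step_arm", "kwargs": {"moves": [0,0,0,0,0,0,1,0,0,0,0,0,0,1,0,0,0,0,0,0,1,0,0,0,0,0,0,1,0,0,0,0,0,0,1,0,0,0,0,0,0,1]}}

```text
time: 3.33
tool_pos: [452.8, -295.2, 19.0]
tcp_rot: [3.14, -0.005, -0.464]
contact_force: [0.5, -0.4, -0.8]
grip_width: 30.0
```

```bash
python3 -c "
from h import *
st()
p=get_obs()['tool_pos']
plan([p[0],p[1],150],[np.pi,0,-0.465],1,8)"
```

```text
3.33 [ 452.8 -295.2   19. ] [ 3.14  -0.005 -0.464] [ 0.45 -0.39 -0.76] 30.0
dist 131.0 rows 8
0, 0, -0.82, 0, -0.01, 0, 1, 0.01, 0, -0.82, 0.01, -0.01, 0, 1, 0, 0, -0.82, 0, -0.01, 0, 1, 0, 0, -0.81, 0, -0.01, 0, 1, 0.01, 0, -0.82, 0, -0.01, 0.01, 1, 0, 0.01, -0.82, 0.01, -0.01, 0, 1, 0, 0, -0.82, 0, -0.01, 0, 1, 0, 0, -0.82, 0, -0.01, 0, 1
```

{"fn": "step_arm", "kwargs": {"moves": [0,0,-0.82,0,-0.01,0,1,0.01,0,-0.82,0.01,-0.01,0,1,0,0,-0.82,0,-0.01,0,1,0,0,-0.81,0,-0.01,0,1,0.01,0,-0.82,0,-0.01,0.01,1,0,0.01,-0.82,0.01,-0.01,0,1,0,0,-0.82,0,-0.01,0,1,0,0,-0.82,0,-0.01,0,1]}}

```text
time: 4.0
tool_pos: [449.9, -292.8, 151.1]
tcp_rot: [-3.139, 0.012, -0.465]
contact_force: [0.5, -0.0, -0.9]
grip_width: 29.7
```

```bash
python3 -c "
from h import *
st()
plan([495,25,190],[np.pi,0,-0.28],1)"
```

```text
4.0 [ 449.9 -292.8  151.1] [-3.139  0.012 -0.465] [ 0.51 -0.04 -0.87] 29.7
dist 323.4 rows 20
-0.26, -0.76, -0.09, 0, 0.01, -0.13, 1, -0.25, -0.76, -0.09, -0.01, 0.01, -0.14, 1, -0.24, -0.77, -0.1, 0, 0.01, -0.13, 1, -0.23, -0.77, -0.09, 0, 0, -0.13, 1, -0.23, -0.77, -0.09, 0, 0.01, -0.13, 1, -0.22, -0.77, -0.1, -0.01, 0.01, -0.14, 1, -0.22, -0.77, -0.09, 0, 0.01, -0.13, 1, -0.2, -0.78, -0.09, 0, 0.01, -0.13, 1
-0.2, -0.78, -0.1, -0.01, 0.01, -0.13, 1, -0.19, -0.78, -0.09, 0, 0.01, -0.14, 1, -0.19, -0.78, -0.1, 0, 0, -0.13, 1, -0.18, -0.78, -0.09, -0.01, 0.01, -0.13, 1, -0.17, -0.79, -0.1, 0, 0.01, -0.13, 1, -0.16, -0.78, -0.09, 0, 0.01, -0.14, 1, -0.15, -0.79, -0.1, 0, 0.01, -0.13, 1, -0.15, -0.79, -0.09, -0.01, 0.01, -0.13, 1
-0.14, -0.79, -0.1, 0, 0.01, -0.13, 1, -0.14, -0.79, -0.1, 0, 0, -0.14, 1, -0.12, -0.79, -0.09, -0.01, 0.01, -0.13, 1, -0.12, -0.8, -0.1, 0, 0.01, -0.13, 1
```

{"fn": "step_arm", "kwargs": {"moves": [-0.26,-0.76,-0.09,0,0.01,-0.13,1,-0.25,-0.76,-0.09,-0.01,0.01,-0.14,1,-0.24,-0.77,-0.1,0,0.01,-0.13,1,-0.23,-0.77,-0.09,0,0,-0.13,1,-0.23,-0.77,-0.09,0,0.01,-0.13,1,-0.22,-0.77,-0.1,-0.01,0.01,-0.14,1,-0.22,-0.77,-0.09,0,0.01,-0.13,1,-0.2,-0.78,-0.09,0,0.01,-0.13,1]}}

```text
time: 4.67
tool_pos: [467.8, -160.2, 168.8]
tcp_rot: [-3.142, 0.004, -0.39]
contact_force: [0.1, -0.1, -1.8]
grip_width: 29.8
```

{"fn": "step_arm", "kwargs": {"moves": [-0.2,-0.78,-0.1,-0.01,0.01,-0.13,1,-0.19,-0.78,-0.09,0,0.01,-0.14,1,-0.19,-0.78,-0.1,0,0,-0.13,1,-0.18,-0.78,-0.09,-0.01,0.01,-0.13,1,-0.17,-0.79,-0.1,0,0.01,-0.13,1,-0.16,-0.78,-0.09,0,0.01,-0.14,1,-0.15,-0.79,-0.1,0,0.01,-0.13,1,-0.15,-0.79,-0.09,-0.01,0.01,-0.13,1]}}

```text
time: 5.33
tool_pos: [481.2, -20.0, 181.4]
tcp_rot: [3.14, 0.008, -0.306]
contact_force: [0.2, -0.0, -1.8]
grip_width: 29.7
```

{"fn": "step_arm", "kwargs": {"moves": [-0.14,-0.79,-0.1,0,0.01,-0.13,1,-0.14,-0.79,-0.1,0,0,-0.14,1,-0.12,-0.79,-0.09,-0.01,0.01,-0.13,1,0,0,0,0,0,0,1]}}

```text
time: 5.67
tool_pos: [485.1, 35.1, 186.1]
tcp_rot: [3.14, 0.01, -0.271]
contact_force: [-1.0, 0.2, -1.5]
grip_width: 29.7
```

Run:
```python
from h import *
st()
o,im,C=wrist("w3")
m=mask(im,(100,100,30),(130,255,255))
for c in blobs(m,300)[:3]:
    r=cv2.minAreaRect(c); b=onz(C,cv2.boxPoints(r),22); print(cv2.contourArea(c),r, b.round(1).tolist(),b.mean(0))
```

```text
5.67 [485.1  35.1 186.1] [ 3.14   0.01  -0.271] [-1.04  0.18 -1.49] 29.7
12894.5 ((326.0, 73.5), (117.0, 124.0), 90.0) [[635.0, 42.1], [606.4, -61.3], [508.2, -39.6], [539.4, 72.9]] [572.24936741   3.52071832]
```

View pics/w3.png

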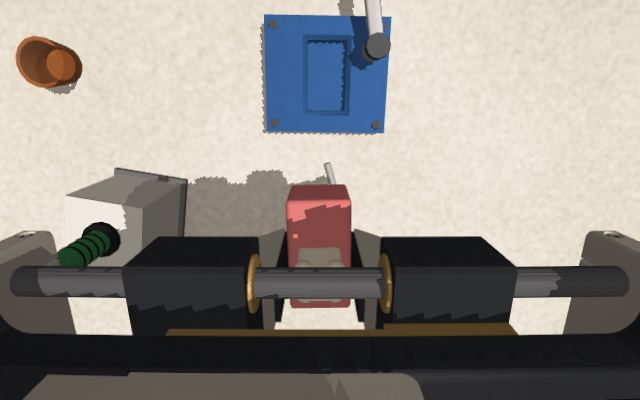

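Run:
```python
import cv2
im=cv2.imread("pics/w3.png"); cv2.imwrite("pics/w3c.png",cv2.resize(im[0:145,250:405],None,fx=4,fy=4,interpolation=cv2.INTER_CUBIC))
```

```text
(no output)
```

View pics/w3c.png

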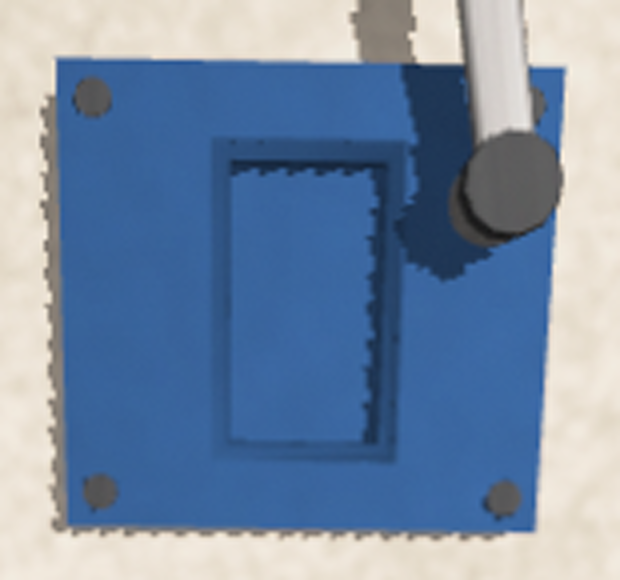

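Run:
```python
from h import *
im,C=load("w3")
f=lambda a:[(x/4+250-.4,y/4-.4) for x,y in a]
def rep(n,a):
    P=onz(C,f(a),22); print(n,P.round(1).tolist(),"c",P.mean(0).round(1))
    for i in range(len(P)):
        d=P[(i+1)%len(P)]-P[i]; print(np.linalg.norm(d).round(1),np.arctan2(d[1],d[0]).round(3))
rep("outer",[(56,57),(566,66),(535,531),(62,524)])
rep("mouth",[(212,138),(405,140),(395,462),(212,455)])
rep("screws",[(92,97),(99,491),(503,498)])
b=onz(C,f([(513,185)]),52);print("boss",b)
R2=lambda a:np.array([[np.cos(a),-np.sin(a)],[np.sin(a),np.cos(a)]])
for y in(-.27,-.28,-.29): print(y,np.array([570,4])+R2(y)@[22,-40])
```

```text
outer [[635.9, 42.1], [604.8, -63.7], [509.1, -35.3], [540.4, 71.5]] c [572.6   3.7]
110.3 -1.856
99.9 2.853
111.3 1.285
100.0 -0.299
mouth [[611.3, 14.2], [599.6, -26.4], [533.2, -7.3], [546.1, 33.2]] c [572.6   3.4]
42.3 -1.85
69.1 2.862
42.5 1.263
67.9 -0.283
screws [[626.2, 37.0], [545.3, 60.9], [518.5, -29.7]] c [563.4  22.7]
84.3 2.855
94.5 -1.858
126.7 0.555
boss [[581.79385703 -41.41397269]]
-0.27 [580.53370225 -40.41892746]
-0.28 [580.0889937 -40.5220418]
-0.29 [579.64327626 -40.62070397]
```

The holder centre comes out at (572.6,3.5), yaw -0.287, and the boss matches that prediction. Next I'll check how the block sits in the grip.

Run:
```python
import cv2
im=cv2.imread("pics/w3.png"); cv2.imwrite("pics/w3d.png",cv2.resize(im[175:325,260:380],None,fx=4,fy=4,interpolation=cv2.INTER_CUBIC))
```

```text
(no output)
```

View pics/w3d.png

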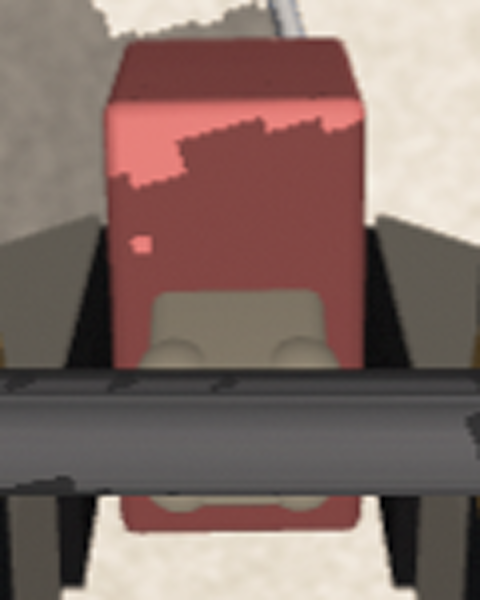

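Run:
```python
from h import *
c=get_calibration("wrist")
f=lambda a:np.array([(x/4+260-.4,y/4+175-.4) for x,y in a])
uv=f([(106,100),(363,100),(126,38),(346,38),(121,531),(360,529)])
# left in image = -tool y ; block y: tool x // block x, z down => tool y = -block y
obj=np.array([[28,15,32],[28,-15,32],[28,15,0],[28,-15,0],[-28,15,32],[-28,-15,32]],float)
ok,r,t=cv2.solvePnP(obj,uv,c["mtx"],np.array([c["k1"],0,0,0.]),flags=cv2.SOLVEPNP_ITERATIVE)
p,_=cv2.projectPoints(obj,r,t,c["mtx"],np.array([c["k1"],0,0,0.])); print((p.reshape(-1,2)-uv).round(2).tolist())
M=np.eye(4);M[:3,:3]=cv2.Rodrigues(r)[0];M[:3,3]=t.ravel(); T=c["mount"]@M
print("block origin in tool",T[:3,3].round(1)); print(T[:3,:3].round(3))
```

```text
[[-0.44, 0.31], [0.59, -0.31], [0.34, 0.36], [-0.21, -0.17], [-0.11, -0.12], [-0.18, -0.05]]
block origin in tool [ 0.   0.5 21.9]
[[ 1.    -0.011  0.018]
 [-0.011 -1.    -0.005]
 [ 0.018  0.005 -1.   ]]
```

```bash
python3 -c "
from h import *
plan([572,3.5,85],[np.pi,0,-0.287],1,8)"
```

```text
dist 136.8 rows 8
0.58, 0.04, 0.62, 0, 0.02, 0.03, 1, 0.58, 0.03, 0.63, 0.01, 0.02, 0.03, 1, 0.59, 0.04, 0.63, 0, 0.02, 0.03, 1, 0.58, 0.03, 0.62, 0.01, 0.01, 0.02, 1, 0.58, 0.03, 0.63, 0, 0.02, 0.03, 1, 0.58, 0.03, 0.63, 0.01, 0.02, 0.03, 1, 0.57, 0.03, 0.63, 0, 0.02, 0.03, 1, 0.58, 0.03, 0.63, 0.01, 0.02, 0.03, 1
```

{"fn": "step_arm", "kwargs": {"moves": [0.58,0.04,0.62,0,0.02,0.03,1,0.58,0.03,0.63,0.01,0.02,0.03,1,0.59,0.04,0.63,0,0.02,0.03,1,0.58,0.03,0.62,0.01,0.01,0.02,1,0.58,0.03,0.63,0,0.02,0.03,1,0.58,0.03,0.63,0.01,0.02,0.03,1,0.3,0.03,0.3,0,0.02,0.03,1,0,0,0,0,0,0,1]}}

```text
time: 6.38
tool_pos: [555.3, 4.7, 99.0]
tcp_rot: [3.138, 0.004, -0.285]
contact_force: [-0.4, 0.4, -1.2]
grip_width: 29.6
```

```bash
python3 -c "
from h import *
st()
plan([572,3.5,75],[np.pi,0,-0.287],1,3)"
```

```text
6.38 [555.3   4.7  99. ] [ 3.138  0.004 -0.285] [-0.39  0.38 -1.18] 29.6
dist 29.2 rows 3
0.27, -0.06, 0.4, 0.02, 0.02, 0.01, 1, 0.28, -0.06, 0.4, 0.02, 0.02, 0.01, 1, 0.27, -0.06, 0.4, 0.02, 0.01, 0.01, 1
```

{"fn": "step_arm", "kwargs": {"moves": [0.27,-0.06,0.4,0.02,0.02,0.01,1,0.28,-0.06,0.4,0.02,0.02,0.01,1,0.27,-0.06,0.4,0.02,0.01,0.01,1,0,0,0,0,0,0,1]}}

```text
time: 6.72
tool_pos: [572.4, 2.8, 73.8]
tcp_rot: [-3.141, -0.0, -0.288]
contact_force: [-0.6, -0.5, -1.7]
grip_width: 30.0
```

```bash
python3 -c "
from h import *
st()
plan([572,3.5,48],[np.pi,0,-0.287],1,3)
wrist('w4')"
```

```text
6.72 [572.4   2.8  73.8] [-3.141 -0.    -0.288] [-0.6  -0.54 -1.65] 30.0
dist 25.8 rows 3
-0.01, -0.01, 0.43, 0, 0, 0, 1, -0.01, -0.01, 0.43, 0, 0, -0.01, 1, -0.01, -0.01, 0.43, -0.01, 0, 0, 1
```

View pics/w4.png

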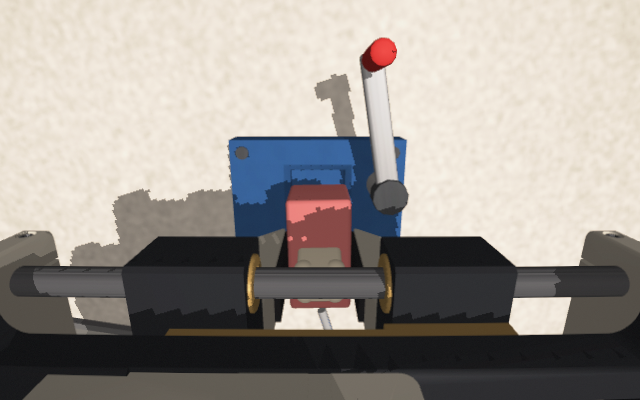

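The block hangs over the pocket, its shoulder at (320,200) on the lever side. The lever points away, with its peg at (383,51). Lowering now.

{"fn": "step_arm", "kwargs": {"moves": [-0.01,-0.01,0.43,0,0,0,1,-0.01,-0.01,0.43,0,0,0,1,-0.01,-0.01,0.4,0,0,0,1,0,0,0,0,0,0,1]}}

```text
time: 7.1
tool_pos: [571.8, 4.2, 47.8]
tcp_rot: [-3.141, -0.002, -0.287]
contact_force: [0.5, -0.7, -1.0]
grip_width: 29.4
```

```bash
python3 -c "
from h import *
st()
plan([572,3.5,38],[np.pi,0,-0.287],1,2)
im,C=load('w4'); print(onz(C,[[383,51]],81))"
```

```text
7.1 [571.8   4.2  47.8] [-3.141e+00 -2.000e-03 -2.870e-01] [ 0.48 -0.66 -0.97] 29.4
dist 9.8 rows 2
0.01, 0.02, 0.25, -0.01, -0.01, 0, 1, 0.01, 0.01, 0.24, 0, -0.02, 0, 1
[[653.59726496 -49.52497011]]
```

{"fn": "step_arm", "kwargs": {"moves": [0.01,0.02,0.25,0,-0.01,0,1,0.01,0.01,0.24,0,-0.01,0,1,0,0,0,0,0,0,1]}}

```text
time: 7.35
tool_pos: [571.7, 3.7, 36.7]
tcp_rot: [-3.141, 0.0, -0.286]
contact_force: [-0.3, -0.1, -0.8]
grip_width: 29.7
```

```bash
python3 -c "
from h import *
st()
plan([572,3.5,31],[np.pi,0,-0.287],1,2)"
```

```text
7.35 [571.7   3.7  36.7] [-3.141  0.    -0.286] [-0.27 -0.05 -0.79] 29.7
dist 5.7 rows 2
0.01, 0, 0.14, 0, 0, 0, 1, 0.01, 0.01, 0.14, -0.01, 0.01, 0.01, 1
```

{"fn": "step_arm", "kwargs": {"moves": [0.01,0,0.14,0,0,0,1,0.01,0,0.14,0,0,0,1]}}

```text
time: 7.52
tool_pos: [572.4, 3.6, 31.1]
tcp_rot: [-3.141, -0.0, -0.287]
contact_force: [0.7, 0.4, -0.3]
grip_width: 29.5
```

{"fn": "step_arm", "kwargs": {"moves": [0,0,0.08,0,0,0,1]}}

```text
time: 7.6
tool_pos: [572.5, 3.5, 29.2]
tcp_rot: [-3.141, -0.0, -0.287]
contact_force: [0.6, -0.5, -1.3]
grip_width: 29.7
```

{"fn": "step_arm", "kwargs": {"moves": [0,0,0.08,0,0,0,1]}}

```text
time: 7.68
tool_pos: [572.6, 3.5, 28.9]
tcp_rot: [-3.141, -0.001, -0.286]
contact_force: [-9.1, 1.6, 26.8]
grip_width: 29.8
```

Contact is at TCP z≈29, as expected for a seated block. Releasing.

{"fn": "step_arm", "kwargs": {"moves": [-0.1,0,0,0,0,0,0.1,-0.1,0,-0.02,0,0,0,0.1,0,0,-0.1,0,0,0,0.1,0,0,-0.3,0,0,0,0.1,0,0,-0.5,0,0,0,0.1,0,0,-0.7,0,0,0,0.1,0,0,-0.8,0,0,0,0.1,0,0,-0.8,0,0,0,0.1]}}

```text
time: 8.35
tool_pos: [567.4, 4.8, 96.2]
tcp_rot: [-3.141, 0.002, -0.286]
contact_force: [0.6, 0.3, -0.7]
grip_width: 41.3
```

{"fn": "step_arm", "kwargs": {"moves": [-0.5,0,-0.7,0,0,0,0.1,-0.8,0,-0.7,0,0,0,0.1,-0.8,0,-0.7,0,0,0,0.1,-0.8,0,-0.4,0,0,0,0.1,0,0,0,0,0,0,0.1]}}

```text
time: 8.77
tool_pos: [513.2, 20.9, 156.3]
tcp_rot: [-3.139, -0.009, -0.287]
contact_force: [-0.0, -0.3, -0.6]
grip_width: 41.3
```

```bash
python3 -c "
from h import *
st()
wrist('w5')"
```

```text
8.77 [513.2  20.9 156.3] [-3.139 -0.009 -0.287] [-0.02 -0.29 -0.63] 41.3
```

View pics/w5.png

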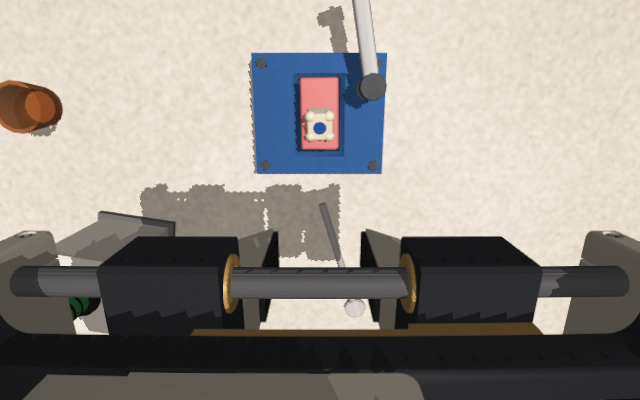

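Run:
```python
from h import *
im,C=load("w5")
m=mask(im,(0,80,60),(12,255,255))|mask(im,(168,80,60),(180,255,255)); m[240:]=0; m[:,:200]=0
c=blobs(m,300)[0]; r=cv2.minAreaRect(c); 
for z in(42,45):
  b=onz(C,cv2.boxPoints(r),z); print(z,b.round(1).tolist(),b.mean(0),[np.linalg.norm(b[i]-b[i-1]).round(1) for i in(1,2)])
m=mask(im,(100,120,30),(130,255,255)); m2=np.zeros_like(m); m2[115:140,308:332]=m[115:140,308:332]
c=blobs(m2,10)[0]; M=cv2.moments(c); uv=[M['m10']/M['m00'],M['m01']/M['m00']]; 
e=.287; c0=np.array([572.6,3.5]); Rm=np.array([[np.cos(e),np.sin(e)],[-np.sin(e),np.cos(e)]])
P=onz(C,[uv],52)[0]; print(uv,P, "pred",c0+Rm@[-10,0])
cv2.imwrite("pics/w5c.png",cv2.resize(cv2.cvtColor(im,cv2.COLOR_RGB2BGR)[40:185,240:400],None,fx=4,fy=4,interpolation=cv2.INTER_CUBIC))
```

```text
42 [[604.6, 8.9], [596.3, -19.1], [543.0, -4.1], [551.7, 25.3]] [573.87891989   2.77585808] [np.float64(29.2), np.float64(55.3)]
45 [[604.3, 8.8], [596.1, -18.8], [543.4, -4.1], [552.0, 25.1]] [573.95968736   2.74629894] [np.float64(28.9), np.float64(54.7)]
[319.39171374764595, 127.90583804143125] [564.00518205   5.35708311] pred [563.00902581   6.33076211]
```

View pics/w5c.png

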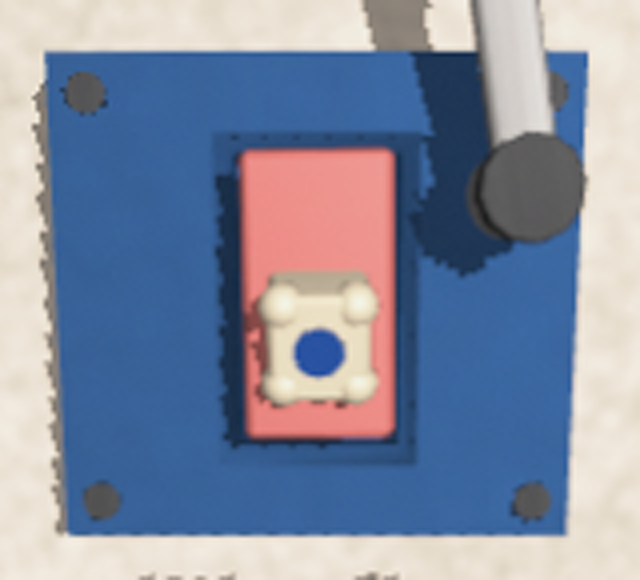

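The block sits squarely in the pocket, shoulder towards the lever, with the dot at (320,128). Next is the lever. I'll close the fingers and go to the clockwise side of the peg.

```bash
python3 -c "
from h import *
plan([645,-84,135],[np.pi,0,-0.287],1)"
```

```text
dist 168.4 rows 9
0.86, 0.35, 0.13, 0, -0.02, 0, 1, 0.86, 0.35, 0.12, -0.01, -0.01, 0, 1, 0.85, 0.35, 0.12, 0, -0.02, 0, 1, 0.86, 0.36, 0.13, 0, -0.02, 0, 1, 0.86, 0.35, 0.12, -0.01, -0.02, 0, 1, 0.86, 0.35, 0.12, 0, -0.01, 0, 1, 0.86, 0.35, 0.12, -0.01, -0.02, 0, 1, 0.86, 0.35, 0.12, 0, -0.02, 0, 1
0.86, 0.35, 0.12, 0, -0.01, -0.01, 1
```

{"fn": "step_arm", "kwargs": {"moves": [0.86,0.35,0.13,0,-0.02,0,1,0.86,0.35,0.12,-0.01,-0.01,0,1,0.85,0.35,0.12,0,-0.02,0,1,0.86,0.36,0.13,0,-0.02,0,1,0.86,0.35,0.12,-0.01,-0.02,0,1,0.86,0.35,0.12,0,-0.01,0,1,0.86,0.35,0.12,-0.01,-0.02,0,1,0.86,0.35,0.12,0,-0.02,0,1]}}

```text
time: 9.48
tool_pos: [638.7, -76.2, 137.4]
tcp_rot: [-3.141, -0.005, -0.285]
contact_force: [0.3, -0.6, 1.0]
grip_width: 0.3
```

{"fn": "step_arm", "kwargs": {"moves": [0.86,0.35,0.12,0,-0.01,0,1,0,0,0,0,0,0,1]}}

```text
time: 9.65
tool_pos: [656.8, -91.6, 132.8]
tcp_rot: [-3.141, -0.005, -0.287]
contact_force: [-0.2, 0.7, 0.6]
grip_width: -0.0
```

```bash
python3 -c "
from h import *
st()
wrist('w6')
plan([645,-84,63],[np.pi,0,-0.287],1)"
```

```text
9.65 [656.8 -91.6 132.8] [-3.141 -0.005 -0.287] [-0.23  0.67  0.63] -0.0
dist 70.8 rows 5
-0.12, -0.03, 0.7, 0, -0.01, 0, 1, -0.12, -0.04, 0.69, 0, -0.01, 0, 1, -0.12, -0.03, 0.7, 0, 0, 0, 1, -0.13, -0.03, 0.7, -0.01, -0.01, 0, 1, -0.12, -0.03, 0.69, 0, -0.01, 0.01, 1
```

View pics/w6.png

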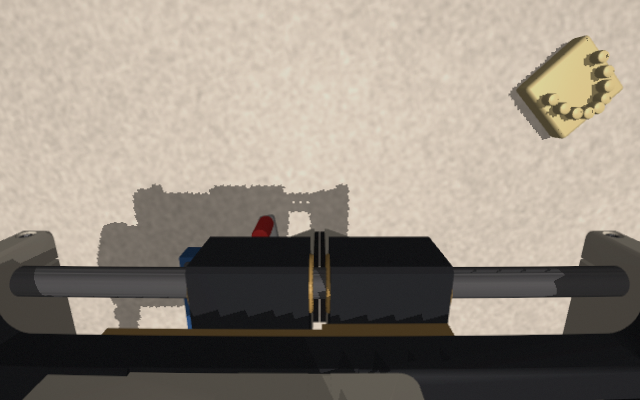

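The peg is at (265,220), left of the closed fingers and clear of them. Descending.

{"fn": "step_arm", "kwargs": {"moves": [-0.12,-0.03,0.7,0,-0.01,0,1,-0.12,-0.04,0.69,0,-0.01,0,1,-0.12,-0.03,0.7,0,0,0,1,-0.13,-0.03,0.7,0,-0.01,0,1,-0.05,0,0.4,0,-0.01,0,1,0,0,0,0,0,0,1]}}

```text
time: 10.2
tool_pos: [644.9, -83.0, 66.0]
tcp_rot: [-3.14, 0.001, -0.286]
contact_force: [-0.1, 0.5, 0.4]
grip_width: 0.7
```

```bash
cat > lev.py <<'E'
from h import *
e=.287; piv=np.array([582.2,-41.2]); Rm=np.array([[np.cos(e),np.sin(e)],[-np.sin(e),np.cos(e)]])
for th in (0.171,.35,.55,.75,.95,1.15,1.35,1.5,1.571,1.62):
    c=72*np.array([np.cos(th),np.sin(th)])+6*np.array([np.sin(th),-np.cos(th)])+[9.5,-19]
    print(th,(piv+Rm@c).round(1))
st()
o=get_obs(); print("in holder rel pivot",(Rm.T@(o["tool_pos"][:2]-piv)).round(1))
E
python3 lev.py
```

```text
0.171 [656.8 -76.4]
0.35 [658.2 -63.6]
0.55 [657.  -49.2]
0.75 [653.  -35.3]
0.95 [646.4 -22.5]
1.15 [637.3 -11.3]
1.35 [626.2  -2.1]
1.5 [616.8   3.2]
1.571 [612.1   5.2]
1.62 [608.7   6.4]
10.2 [644.9 -83.   66. ] [-3.14e+00  1.00e-03 -2.86e-01] [-0.08  0.5   0.37] 0.7
in holder rel pivot [ 72.  -22.4]
```

{"fn": "step_arm", "kwargs": {"moves": [0.1,-0.65,0.05,0,0,0,1,0.1,-0.6,0.05,0,0,0,1,-0.15,-0.6,0.05,0,0,0,1,-0.35,-0.55,0,0,0,0,1]}}

```text
time: 10.53
tool_pos: [654.7, -33.7, 64.7]
tcp_rot: [-3.141, -0.001, -0.289]
contact_force: [-0.2, -1.2, -0.0]
grip_width: 0.5
```

```bash
python3 lev.py|tail -2; python3 -c "
from h import *
wrist('w7')"
```

```text
10.53 [654.7 -33.7  64.7] [-3.141e+00 -1.000e-03 -2.890e-01] [-0.18 -1.2  -0.01] 0.5
in holder rel pivot [67.4 27.7]
```

View pics/w7.png

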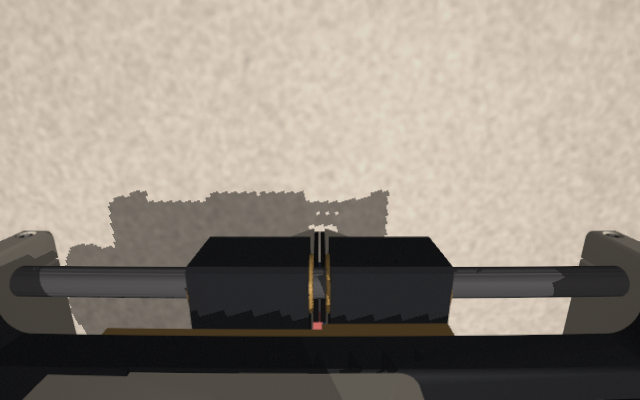

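{"fn": "step_arm", "kwargs": {"moves": [-0.55,-0.45,0,0,0,0,1,-0.6,-0.4,0,0,0,0,1,-0.65,-0.25,0,0,0,0,1]}}

```text
time: 10.83
tool_pos: [627.5, 3.7, 66.5]
tcp_rot: [-3.139, -0.007, -0.285]
contact_force: [1.3, -1.1, 0.1]
grip_width: 0.3
```

```bash
python3 lev.py|tail -2
```

```text
10.83 [627.5   3.7  66.5] [-3.139 -0.007 -0.285] [ 1.3  -1.06  0.05] 0.3
in holder rel pivot [30.7 55.8]
```

{"fn": "step_arm", "kwargs": {"moves": [-0.5,0,0,0,0,0,1,-0.25,0,0,0,0,0,1]}}

```text
time: 11.0
tool_pos: [613.3, 11.0, 67.8]
tcp_rot: [-3.139, -0.013, -0.281]
contact_force: [13.5, -12.1, -8.7]
grip_width: 0.4
```

```bash
python3 lev.py|tail -2
```

```text
11.0 [613.3  11.   67.8] [-3.139 -0.013 -0.281] [ 13.54 -12.11  -8.74] 0.4
in holder rel pivot [15.1 58.8]
```

The force shows the stop at 15 mm, where the shut position was predicted. I'll back off, rise and look.

{"fn": "step_arm", "kwargs": {"moves": [0.5,0,0,0,0,0,1,0.6,0,-0.1,0,0,0,1,0,0,-0.7,0,0,0,1,0,0,-0.9,0,0,0,1,-0.5,0,-0.9,0,0,0,1,-0.9,0,-0.9,0,0,0,1,-0.9,0,-0.5,0,0,0,1,-0.9,0,-0.5,0,0,0,1]}}

```text
time: 11.67
tool_pos: [572.6, 26.8, 161.7]
tcp_rot: [-3.136, -0.017, -0.278]
contact_force: [-0.8, -0.5, -0.1]
grip_width: 0.4
```

{"fn": "step_arm", "kwargs": {"moves": [-0.9,-0.2,0,0,0,0,0,-0.9,-0.2,0,0,0,0,0,-0.9,-0.2,0,0,0,0,0,-0.6,0,0,0,0,0,0,0,0,0,0,0,0,0]}}

```text
time: 12.08
tool_pos: [508.8, 60.8, 166.8]
tcp_rot: [-3.133, -0.027, -0.275]
contact_force: [0.6, 0.1, 0.7]
grip_width: 28.8
```

Run:
```python
from h import *
st()
o,im,C=wrist('w8')
m=mask(im,(0,190,60),(8,255,255)); m[240:]=0
for c in blobs(m,15)[:3]:
    (u,v),r=cv2.minEnclosingCircle(c); P=onz(C,[(u,v)],81)[0]; d=P-[582.2,-41.2]; print(u,v,r,P,np.hypot(*d),"lever",1.284-np.arctan2(d[1],d[0]))
```

```text
12.08 [508.8  60.8 166.8] [-3.133 -0.027 -0.275] [0.65 0.13 0.75] 28.8
328.0 66.28947448730469 9.761981964111328 [601.22644251  28.65593972] 72.40067561015753 lever -0.020879775309204485
```

View pics/w8.png

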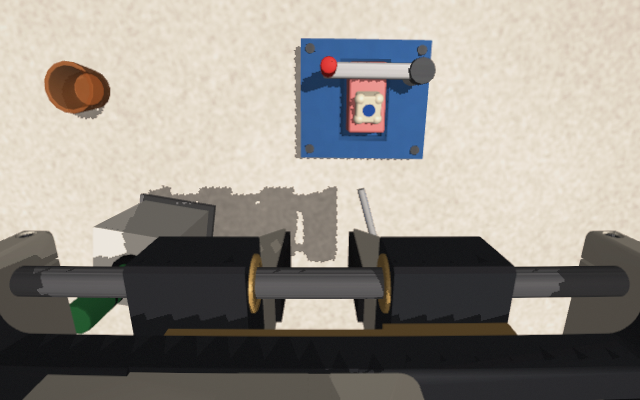

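The lever is shut, measured at about -0.02 rad, with the peg at (328,66) and the bar across the shoulder. Next I'll look at the probe.

```bash
python3 -c "
from h import *
plan([425,236,195],[np.pi,0,-0.287],-0.2)"
```

```text
dist 197.0 rows 11
-0.59, -0.66, -0.14, -0.01, -0.04, 0.02, -0.2, -0.58, -0.67, -0.13, -0.01, -0.03, 0.01, -0.2, -0.59, -0.66, -0.14, -0.02, -0.04, 0.02, -0.2, -0.59, -0.66, -0.13, -0.01, -0.04, 0.01, -0.2, -0.59, -0.66, -0.14, -0.01, -0.03, 0.02, -0.2, -0.59, -0.66, -0.13, -0.01, -0.04, 0.01, -0.2, -0.59, -0.66, -0.13, -0.02, -0.04, 0.02, -0.2, -0.59, -0.66, -0.13, -0.01, -0.03, 0.01, -0.2
-0.6, -0.66, -0.13, -0.01, -0.04, 0.02, -0.2, -0.59, -0.65, -0.13, -0.01, -0.04, 0.01, -0.2, -0.6, -0.66, -0.13, -0.02, -0.03, 0.02, -0.2
```

{"fn": "step_arm", "kwargs": {"moves": [-0.59,-0.66,-0.14,-0.01,-0.04,0.02,-0.2,-0.58,-0.67,-0.13,-0.01,-0.03,0.01,-0.2,-0.59,-0.66,-0.14,-0.02,-0.04,0.02,-0.2,-0.59,-0.66,-0.13,-0.01,-0.04,0.01,-0.2,-0.59,-0.66,-0.14,-0.01,-0.03,0.02,-0.2,-0.59,-0.66,-0.13,-0.01,-0.04,0.01,-0.2,-0.59,-0.66,-0.13,-0.02,-0.04,0.02,-0.2,-0.59,-0.66,-0.13,-0.01,-0.03,0.01,-0.2]}}

```text
time: 12.8
tool_pos: [456.1, 190.8, 190.1]
tcp_rot: [-3.136, -0.017, -0.291]
contact_force: [0.3, 0.1, 0.1]
grip_width: 54.8
```

{"fn": "step_arm", "kwargs": {"moves": [-0.6,-0.66,-0.13,-0.01,-0.04,0.02,-0.2,-0.59,-0.65,-0.13,-0.01,-0.04,0.01,-0.2,0,0,0,0,0,0,-0.2]}}

```text
time: 13.05
tool_pos: [442.5, 227.0, 196.6]
tcp_rot: [-3.134, -0.014, -0.292]
contact_force: [0.1, 0.4, 0.8]
grip_width: 55.2
```

Run:
```python
from h import *
st()
o,im,C=wrist('w9')
m=mask(im,(45,80,20),(85,255,255)); m[240:]=0
for c in blobs(m,15)[:3]:
    print(cv2.contourArea(c),cv2.boundingRect(c)); (u,v),r=cv2.minEnclosingCircle(c); print(onz(C,[(u,v)],151))
cv2.imwrite("pics/w9c.png",cv2.resize(cv2.cvtColor(im,cv2.COLOR_RGB2BGR)[40:240,220:420],None,fx=3,fy=3,interpolation=cv2.INTER_CUBIC))
```

```text
13.05 [442.5 227.  196.6] [-3.134 -0.014 -0.292] [0.06 0.38 0.77] 55.2
823.5 (292, 115, 32, 34)
[[497.13692845 217.52689842]]
```

View pics/w9.png

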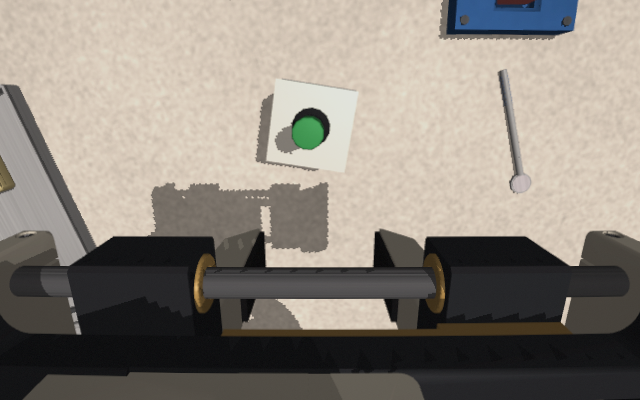

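View pics/w9c.png

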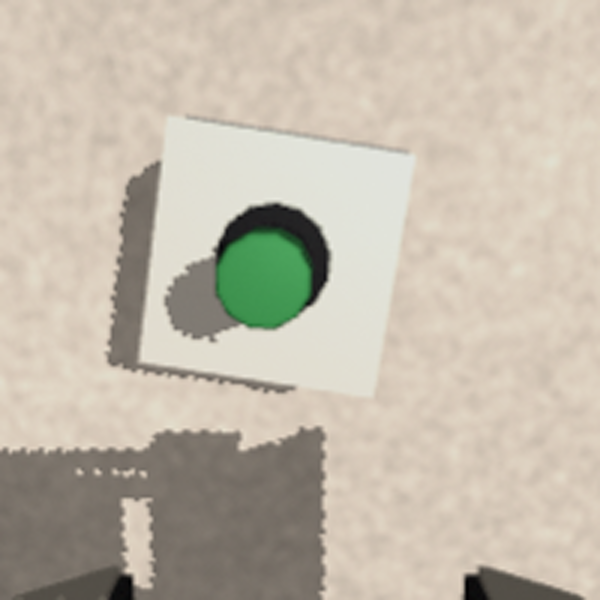

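Run:
```python
from h import *
im,C=load('w9')
print(onz(C,[(307.7,132.3)],151),onz(C,[(310.7,126)],91))
plan([497,217.5,165],[np.pi,0,-0.287],-0.2,5)
```

```text
[[496.93262755 217.69491995]] [[497.19699563 217.68555898]]
dist 63.0 rows 5
0.54, -0.07, 0.32, -0.02, -0.04, -0.01, -0.2, 0.53, -0.07, 0.32, -0.02, -0.05, -0.02, -0.2, 0.54, -0.08, 0.32, -0.02, -0.04, -0.01, -0.2, 0.54, -0.07, 0.32, -0.02, -0.04, -0.01, -0.2, 0.54, -0.07, 0.32, -0.02, -0.04, -0.02, -0.2
```

The handle and collar centres both come out at (497.0,217.7), so the probe stands upright. Moving over it.

{"fn": "step_arm", "kwargs": {"moves": [0.54,-0.07,0.32,-0.02,-0.04,-0.01,-0.2,0.53,-0.07,0.32,-0.02,-0.05,-0.02,-0.2,0.54,-0.08,0.32,-0.02,-0.04,-0.01,-0.2,0.54,-0.07,0.32,-0.02,-0.04,-0.01,-0.2,0.3,0,0.1,-0.02,-0.04,-0.02,-0.2,0,0,0,0,0,0,-0.2]}}

```text
time: 13.6
tool_pos: [501.8, 212.1, 165.0]
tcp_rot: [3.14, -0.001, -0.29]
contact_force: [0.0, -1.0, -0.5]
grip_width: 55.2
```

Run:
```python
from h import *
st()
plan([497,217.7,155],[np.pi,0,-0.287],-0.2,2)
```

```text
13.6 [501.8 212.1 165. ] [ 3.14e+00 -1.00e-03 -2.90e-01] [ 0.01 -1.03 -0.48] 55.2
dist 12.5 rows 2
-0.16, -0.1, 0.25, 0.01, -0.01, -0.02, -0.2, -0.15, -0.1, 0.25, 0.01, -0.01, -0.02, -0.2
```

{"fn": "step_arm", "kwargs": {"moves": [-0.16,-0.1,0.25,0.01,-0.01,-0.02,-0.2,-0.13,-0.1,0.25,0.01,-0.01,-0.02,-0.2,0,0,0.3,0,0,0,-0.2]}}

```text
time: 13.85
tool_pos: [498.6, 216.2, 147.7]
tcp_rot: [-3.141, 0.0, -0.29]
contact_force: [0.7, 0.0, -0.4]
grip_width: 55.3
```

Run:
```python
from h import *
st()
plan([497,217.7,100],[np.pi,0,-0.287],-0.2,4)
```

```text
13.85 [498.6 216.2 147.7] [-3.141  0.    -0.29 ] [ 0.74  0.05 -0.39] 55.3
dist 47.7 rows 4
-0.02, -0.01, 0.6, 0, 0, -0.01, -0.2, -0.03, -0.01, 0.59, 0, 0, -0.01, -0.2, -0.02, -0.01, 0.6, 0, 0, -0.02, -0.2, -0.03, -0.02, 0.59, -0.01, 0, -0.01, -0.2
```

{"fn": "step_arm", "kwargs": {"moves": [-0.02,-0.01,0.6,0,0,-0.01,-0.2,-0.03,-0.01,0.59,0,0,-0.01,-0.2,-0.02,-0.01,0.6,0,0,-0.02,-0.2,-0.02,-0.02,0.35,0,0,-0.01,-0.2,0,0,0,0,0,0,-0.2]}}

```text
time: 14.27
tool_pos: [494.0, 218.7, 101.5]
tcp_rot: [3.141, 0.002, -0.284]
contact_force: [-1.3, 0.6, 0.8]
grip_width: 55.1
```

Run:
```python
from h import *
st()
plan([497,217.7,101],[np.pi,0,-0.287],-0.2,1)
```

```text
14.27 [494.  218.7 101.5] [ 3.141e+00  2.000e-03 -2.840e-01] [-1.3   0.56  0.79] 55.1
dist 3.2 rows 1
0.16, 0.01, 0.02, 0, 0.02, 0.05, -0.2
```

{"fn": "step_arm", "kwargs": {"moves": [0.16,0.01,0,0,0.02,0.05,-0.2]}}

```text
time: 14.35
tool_pos: [496.3, 217.9, 101.3]
tcp_rot: [3.141, 0.001, -0.287]
contact_force: [0.4, 0.4, -0.4]
grip_width: 54.8
```

{"fn": "step_arm", "kwargs": {"moves": [-0.03,0,0,0,0,0,1,0,0,0,0,0,0,1,0,0,0,0,0,0,1]}}

```text
time: 14.6
tool_pos: [496.8, 218.3, 102.7]
tcp_rot: [-3.141, -0.001, -0.287]
contact_force: [-0.6, -0.2, -0.2]
grip_width: 39.5
```

{"fn": "step_arm", "kwargs": {"moves": [0,0,0,0,0,0,1,0,0,0,0,0,0,1,0,0,0,0,0,0,1]}}

```text
time: 14.85
tool_pos: [497.6, 218.5, 104.0]
tcp_rot: [-3.139, -0.004, -0.287]
contact_force: [-0.4, -0.9, -0.9]
grip_width: 19.7
```

Run:
```python
from h import *
st()
p=get_obs()["tool_pos"]
plan([p[0],p[1],225],[np.pi,0,-0.287],1,8)
```

```text
14.85 [497.6 218.5 104. ] [-3.139 -0.004 -0.287] [-0.41 -0.94 -0.9 ] 19.7
dist 121.0 rows 8
0, 0, -0.76, 0, -0.01, 0, 1, 0, 0, -0.75, -0.01, 0, 0, 1, 0.01, 0, -0.76, 0, -0.01, 0, 1, 0, -0.01, -0.75, -0.01, -0.01, 0, 1, 0, 0, -0.76, 0, 0, 0, 1, 0, 0, -0.76, 0, -0.01, 0, 1, 0, 0, -0.75, -0.01, -0.01, 0, 1, 0, 0, -0.76, 0, 0, 0, 1
```

{"fn": "step_arm", "kwargs": {"moves": [0,0,-0.3,0,0,0,1,0,0,-0.75,0,0,0,1,0,0,-0.76,0,0,0,1,0,0,-0.75,0,0,0,1,0,0,-0.76,0,0,0,1,0,0,-0.76,0,0,0,1,0,0,-0.75,0,0,0,1,0,0,-0.76,0,0,0,1]}}

```text
time: 15.52
tool_pos: [494.4, 217.4, 219.0]
tcp_rot: [3.139, 0.005, -0.287]
contact_force: [0.4, 0.5, -1.2]
grip_width: 19.4
```

Run:
```python
from h import *
st()
o,im,C=wrist('w10')
im=capture("scene"); cv2.imwrite("pics/s10.png",im[:,:,::-1])
```

```text
15.52 [494.4 217.4 219. ] [ 3.139  0.005 -0.287] [ 0.35  0.49 -1.23] 19.4
```

View pics/w10.png

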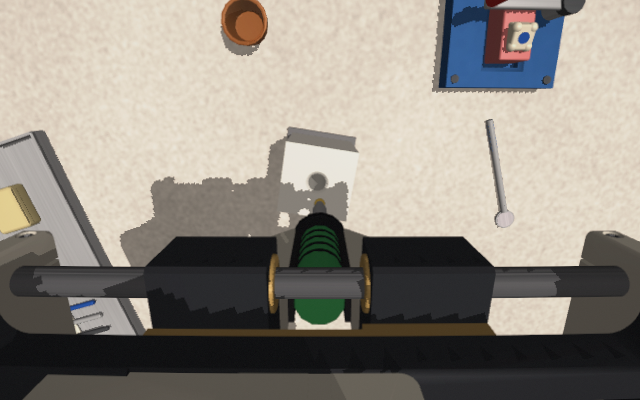

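View pics/s10.png

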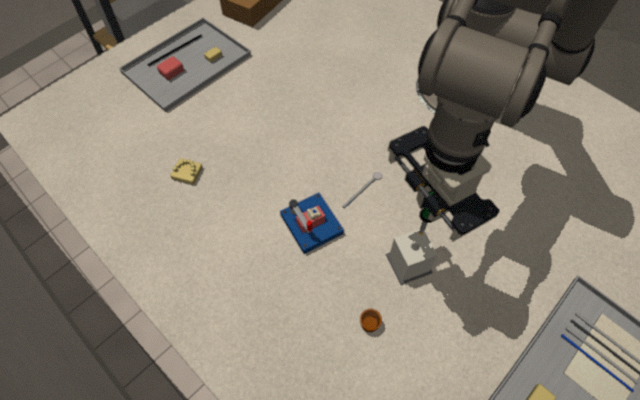

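Run:
```python
from h import *
im,C=load('w8')
m=mask(im,(100,120,30),(130,255,255)); m2=np.zeros_like(m); m2[98:122,357:381]=m[98:122,357:381]
cs=blobs(m2,10); 
for c in cs: M=cv2.moments(c); uv=[M['m10']/M['m00'],M['m01']/M['m00']]; print(cv2.contourArea(c),uv,onz(C,[uv],52)[0])
im,C=load('w10')
c=get_calibration("wrist"); M=np.linalg.inv(c["mount"])
for z in (82,86.5): 
    P=np.array([0,0,z,1.]); q=(M@P)[:3]; p,_=cv2.projectPoints(q[None],np.zeros(3),np.zeros(3),c["mtx"],np.array([c["k1"],0,0,0.])); print(z,p.ravel())
m=mask(im,(100,120,30),(130,255,255)); m2=np.zeros_like(m); m2[26:50,512:536]=m[26:50,512:536]
for c in blobs(m2,10): M=cv2.moments(c); uv=[M['m10']/M['m00'],M['m01']/M['m00']]; print(cv2.contourArea(c),uv,onz(C,[uv],52)[0])
cv2.imwrite("pics/w10c.png",cv2.resize(cv2.cvtColor(im,cv2.COLOR_RGB2BGR)[160:260,270:370],None,fx=6,fy=6,interpolation=cv2.INTER_CUBIC))
```

```text
88.5 [368.44821092278715, 110.09416195856872] [564.13822811   5.2167736 ]
82 [318.40264504 201.73287831]
86.5 [318.41049896 200.01292383]
68.0 [523.4779411764706, 37.44117647058823] [564.36226855   4.37381902]
28.0 [533.7321428571429, 43.976190476190474] [556.3487045   -3.97669705]
```

View pics/w10c.png

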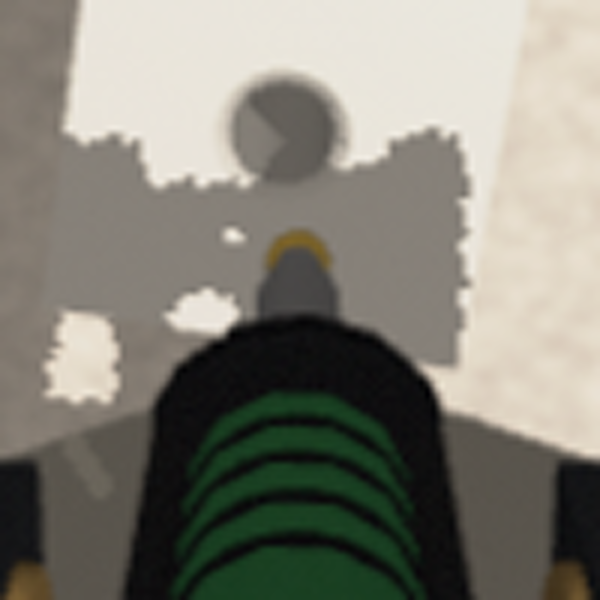

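The probe came out clean: the ball is at (319,204), within 2 mm of where the axis predicts. Going now to a tilted stand-off 40 mm from the face.

```bash
cat > tgt.py <<'E'
from h import *
mark=np.array([564.2,5.2,52]); rpy=[np.pi,-np.radians(20),-0.287]
def tcp(h,end=(-1,.5,86.5)):
    Rm=R.from_euler('xyz',rpy); n=-Rm.as_matrix()[:,2]
    return mark+n*h-Rm.apply(end)
E
python3 -c "
from tgt import *
print(tcp(40)); plan(tcp(40),rpy,1)"
```

```text
[523.74691934  17.66099151 171.21313667]
dist 208.1 rows 13
0.32, 0.71, 0.19, 0, 0.38, 0, 1, 0.32, 0.71, 0.2, 0, 0.39, 0, 1, 0.31, 0.7, 0.21, 0, 0.38, 0, 1, 0.3, 0.71, 0.21, 0, 0.39, 0, 1, 0.3, 0.71, 0.23, 0, 0.38, 0, 1, 0.29, 0.71, 0.23, 0, 0.39, 0, 1, 0.29, 0.71, 0.24, 0, 0.38, 0, 1, 0.28, 0.7, 0.25, 0, 0.39, 0, 1
0.27, 0.71, 0.25, 0, 0.38, 0, 1, 0.27, 0.71, 0.26, 0, 0.38, 0, 1, 0.25, 0.71, 0.27, 0, 0.39, 0, 1, 0.26, 0.71, 0.28, 0, 0.38, 0, 1, 0.24, 0.7, 0.28, 0, 0.39, 0, 1
```

{"fn": "step_arm", "kwargs": {"moves": [0.32,0.71,0.19,0,0.38,0,1,0.32,0.71,0.2,0,0.39,0,1,0.31,0.7,0.21,0,0.38,0,1,0.3,0.71,0.21,0,0.39,0,1,0.3,0.71,0.23,0,0.38,0,1,0.29,0.71,0.23,0,0.39,0,1,0.29,0.71,0.24,0,0.38,0,1,0.28,0.7,0.25,0,0.39,0,1]}}

```text
time: 16.28
tool_pos: [511.0, 92.0, 183.5]
tcp_rot: [3.14, -0.218, -0.282]
contact_force: [0.1, 0.2, -1.1]
grip_width: 19.4
```

```bash
python3 -c "
from tgt import *
st(); print(get_obs()['joint_positions'].round(2)); plan(tcp(40),rpy,1)"
```

```text
16.28 [511.   92.  183.5] [ 3.14  -0.218 -0.282] [ 0.05  0.17 -1.09] 19.4
[ 0.08  0.27  1.78 -0.1   0.89  1.99]
dist 76.4 rows 5
0.29, 0.68, 0.19, 0, 0.38, 0.01, 1, 0.3, 0.68, 0.2, 0, 0.37, 0.02, 1, 0.28, 0.67, 0.21, 0, 0.38, 0.01, 1, 0.28, 0.68, 0.21, 0, 0.37, 0.01, 1, 0.28, 0.68, 0.23, 0, 0.38, 0.02, 1
```

{"fn": "step_arm", "kwargs": {"moves": [0.29,0.68,0.19,0,0.38,0.01,1,0.3,0.68,0.2,0,0.37,0.02,1,0.28,0.67,0.21,0,0.38,0.01,1,0.28,0.68,0.21,0,0.37,0.01,1,0,0.2,0,0,0.2,0,1,0,0,0,0,0,0,1]}}

```text
time: 16.78
tool_pos: [514.4, 23.9, 166.2]
tcp_rot: [3.137, -0.331, -0.287]
contact_force: [0.2, 0.6, -1.8]
grip_width: 19.4
```

```bash
python3 -c "
from tgt import *
st(); wrist('w11'); plan(tcp(25),rpy,1,2)"
```

```text
16.78 [514.4  23.9 166.2] [ 3.137 -0.331 -0.287] [ 0.25  0.61 -1.83] 19.4
dist 18.6 rows 2
0.3, 0.09, 0.35, 0.03, 0.13, 0, 1, 0.29, 0.09, 0.35, 0.03, 0.13, 0.01, 1
```

View pics/w11.png

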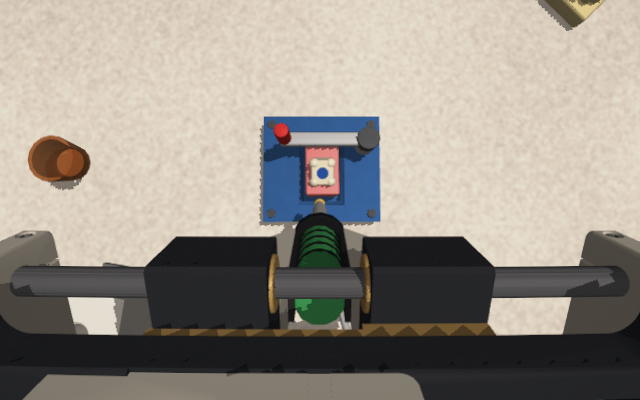

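The dot at (322,173) lies straight ahead of the tip at (319,204). Closing in.

{"fn": "step_arm", "kwargs": {"moves": [0.3,0.09,0.35,0.03,0.13,0,1,0.29,0.09,0.35,0.03,0.13,0.01,1,0,0,0,0,0,0,1]}}

```text
time: 17.08
tool_pos: [530.4, 17.3, 156.6]
tcp_rot: [-3.14, -0.351, -0.286]
contact_force: [-0.2, 0.6, -0.3]
grip_width: 19.4
```

```bash
python3 -c "
from tgt import *
st(); plan(tcp(12),rpy,1,2)"
```

```text
17.08 [530.4  17.3 156.6] [-3.14  -0.351 -0.286] [-0.2   0.65 -0.32] 19.4
dist 12.2 rows 2
-0.03, 0.04, 0.3, -0.01, -0.01, 0.01, 1, -0.03, 0.04, 0.3, -0.02, -0.02, 0.01, 1
```

{"fn": "step_arm", "kwargs": {"moves": [-0.03,0.04,0.3,-0.01,-0.01,0.01,1,-0.03,0.04,0.25,-0.02,-0.02,0.01,1,0,0,0,0,0,0,1]}}

```text
time: 17.33
tool_pos: [533.4, 15.5, 144.3]
tcp_rot: [3.141, -0.348, -0.287]
contact_force: [-0.6, 0.8, -2.3]
grip_width: 19.5
```

Run:
```python
from tgt import *
st(); o,im,C=wrist('w12'); plan(tcp(6),rpy,1,2)
Rm=R.from_euler('xyz',o["tcp_rot"]); end=o["tool_pos"]+Rm.apply([-1,.5,86.5]); print("end-mark in tool",Rm.inv().apply(end-mark))
print("proj mark",proj(C,mark),"ballc",proj(C,o["tool_pos"]+Rm.apply([-1,.5,82.5])))
cv2.imwrite("pics/w12c.png",cv2.resize(cv2.cvtColor(im,cv2.COLOR_RGB2BGR)[140:240,270:370],None,fx=6,fy=6,interpolation=cv2.INTER_CUBIC))
```

```text
17.33 [533.4  15.5 144.3] [ 3.141 -0.348 -0.287] [-0.61  0.78 -2.25] 19.5
dist 5.6 rows 2
0, 0.02, 0.14, 0, 0.01, 0, 1, -0.01, 0.02, 0.14, 0, 0.01, 0, 1
end-mark in tool [ -0.04292987  -0.68899583 -11.29864698]
proj mark [[319.96541301 197.55763926]] ballc [[319.10152057 203.29841659]]
```

View pics/w12c.png

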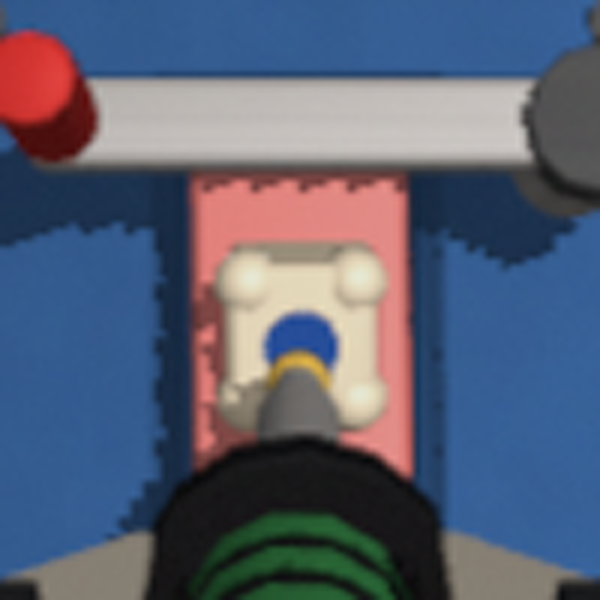

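The dot centre is at about (320.2,198), as predicted, and the ball sits just below it. Pressing in gently.

{"fn": "step_arm", "kwargs": {"moves": [0.02,0.02,0.18,0,0.01,0,1,0,0.01,0.18,0,0.01,0,1]}}

```text
time: 17.55
tool_pos: [536.4, 14.4, 138.1]
tcp_rot: [-3.141, -0.35, -0.286]
contact_force: [-0.2, 0.6, -0.1]
grip_width: 19.2
```

```bash
cat > chk.py <<'E'
from tgt import *
st(); o=get_obs()
Rm=R.from_euler('xyz',o["tcp_rot"]); end=o["tool_pos"]+Rm.apply([-1,.5,86.5]); print("end-mark in tool",Rm.inv().apply(end-mark).round(2))
E
python3 chk.py; python3 -c "
from tgt import *
plan(tcp(-6),rpy,1,4)"
```

```text
17.55 [536.4  14.4 138.1] [-3.141 -0.35  -0.286] [-0.21  0.56 -0.12] 19.2
end-mark in tool [ 1.1  -0.54 -4.37]
dist 10.4 rows 4
-0.01, 0.01, 0.13, 0, 0, 0, 1, -0.01, 0, 0.13, 0, -0.01, 0.01, 1, -0.02, 0.01, 0.13, -0.01, 0, 0, 1, -0.01, 0, 0.13, 0, -0.01, 0, 1
```

{"fn": "step_arm", "kwargs": {"moves": [-0.02,0.01,0.13,0,0,0,1,-0.02,0.01,0.13,0,0,0,1]}}

```text
time: 17.72
tool_pos: [537.7, 13.8, 132.5]
tcp_rot: [-3.141, -0.351, -0.286]
contact_force: [0.8, 0.2, 0.6]
grip_width: 19.3
```

```bash
python3 chk.py
```

```text
17.72 [537.7  13.8 132.5] [-3.141 -0.351 -0.286] [0.81 0.24 0.6 ] 19.3
end-mark in tool [ 0.49 -0.25  1.33]
```

{"fn": "step_arm", "kwargs": {"moves": [-0.03,0.01,0.12,0,0,0,1,-0.02,0,0.1,0,0,0,1]}}

```text
time: 17.88
tool_pos: [538.9, 13.4, 128.2]
tcp_rot: [-3.141, -0.353, -0.286]
contact_force: [-1.0, -0.2, 2.1]
grip_width: 19.5
```

```bash
python3 chk.py
```

```text
17.88 [538.9  13.4 128.2] [-3.141 -0.353 -0.286] [-0.95 -0.23  2.11] 19.5
end-mark in tool [ 0.43 -0.29  5.85]
```

{"fn": "step_arm", "kwargs": {"moves": [0,0,0.01,0,0,0,1,0,0,0.01,0,0,0,1]}}

```text
time: 18.05
tool_pos: [539.2, 13.3, 127.8]
tcp_rot: [-3.141, -0.353, -0.286]
contact_force: [-0.3, 0.1, 1.2]
grip_width: 19.5
```

```bash
python3 chk.py
python3 - <<'E'
from tgt import *
F=[]
o,im,C=wrist('w13'); Rm=R.from_euler('xyz',o["tcp_rot"])
print("proj mark",proj(C,mark),(proj(C,mark)-[270,140])*6)
cv2.imwrite("pics/w13c.png",cv2.resize(cv2.cvtColor(im,cv2.COLOR_RGB2BGR)[140:240,270:370],None,fx=6,fy=6,interpolation=cv2.INTER_CUBIC))
for i in range(6):
    s=capture("scene"); F.append(get_obs()["contact_force"])
cv2.imwrite("pics/s13.png",cv2.resize(s[140:300,240:480,::-1],None,fx=3,fy=3,interpolation=cv2.INTER_CUBIC))
F=np.array(F); print(F.mean(0),"axial",-F.mean(0)@Rm.as_matrix()[:,2]); st()
E
```

```text
18.05 [539.2  13.3 127.8] [-3.141 -0.353 -0.286] [-0.3   0.12  1.24] 19.5
end-mark in tool [ 0.63 -0.29  6.29]
proj mark [[319.49957936 205.02783715]] [[296.99747613 390.1670229 ]]
[-1.47554483  0.14385837  1.63972453] axial 2.0426941419692533
18.4 [539.2  13.3 127.8] [-3.141 -0.354 -0.286] [-1.02  0.09  1.11] 19.5
```

View pics/w13c.png

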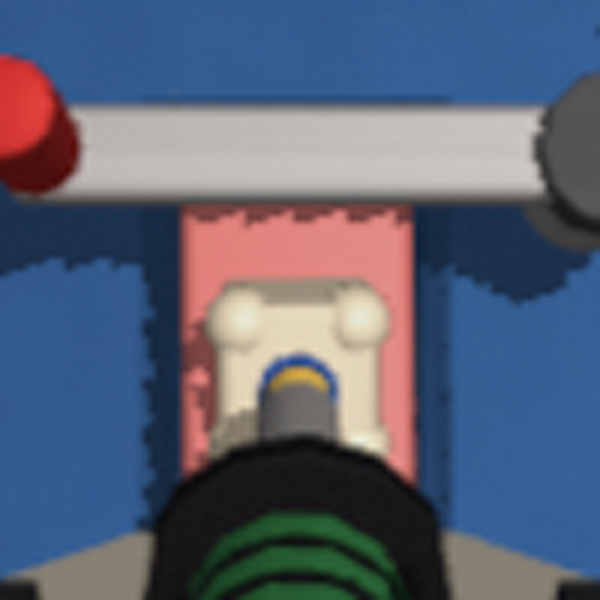

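View pics/s13.png

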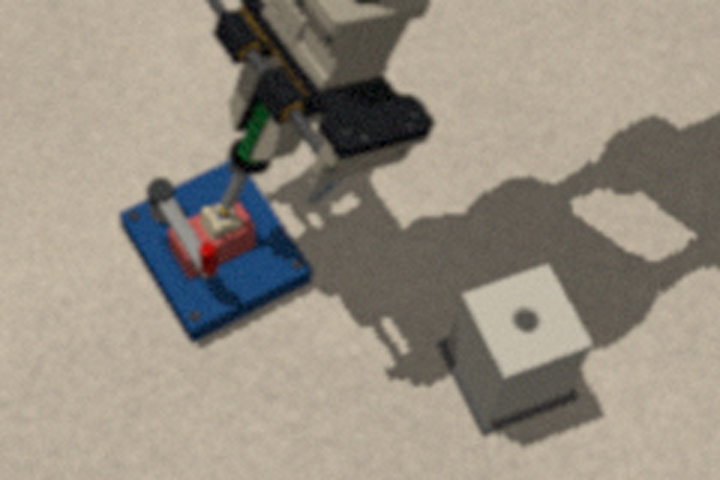

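The ball is centred on the dot, with an even blue ring around it. Axial force is about 2.0 N plus roughly 0.9 N of probe weight, which fits 6 mm of spring travel. Handing in.

```bash
python3 -c "
from h import *
st(); close_job()"
```

```text
18.4 [539.2  13.3 127.8] [-3.141 -0.354 -0.286] [-1.02  0.09  1.11] 19.5
the job is handed in; nothing more can be done
```

I seated the block with its shoulder on the lever side, swung the lever shut, and handed in at 18.4 s with the probe held on the dot. The hand-in gives no verdict, so these are my own last checks:

- **Block:** the last measurement of its position in plan, made before the lever was shut, put it about 1.5 mm from the pocket centre. It touched down at the expected depth, and the 27 N reading then was the highest wrist force I saw.
- **Lever:** the camera put it at about -0.02 rad, which is shut within measurement error.
- **Probe position:** the picture shows the tip on the dot's centre, with an even blue ring around it. The measured pose puts it within about 0.7 mm sideways.
- **Probe angle and push:** tool pitch was -0.354 rad against the ideal -0.349. The tip was pushed in about 6.3 mm by pose. The wrist read about 2.0 N along the probe; with roughly 0.9 N of probe weight added, that is close to the 3 N the spring should give.
- **Bystanders:** the arm never went near the cast, dish or mirror. I did not measure their positions again at the end.

No check failed or disagreed. The wrist force readings were noisy, by roughly ±0.7 N.

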